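# Open the left-hand fuel valve with the T-key

## Task

Open the fuel-gas valve on the brazing bench, the one whose hexagon collar has nicked corners: its thread is left-hand, so it unscrews clockwise. Take the T-key out of its wooden holder, feel its socket down onto the square spindle without leaning hard on it, and with the key turn the collar clockwise until the engraved line on the collar meets the engraved line on the valve body, neither tightening it nor running well past the line. Leave the key standing fully home on the spindle, let go, and leave the other valve and everything else on the bench alone.

Things in the scene. Friction and masses are not known exactly. Their poses are not given: they have to be found in the camera images.
- valve: The fuel valve, fixed to the bench: brass block 100 x 100 mm, 45 mm high, origin at the centre of its underside, z up. On its axis a steel hexagon collar, 56 mm across flats, from 47 to 57 mm above the bench when screwed home, all six corners nicked (left-hand thread). Fingers and arm must not touch the valve; over 25 N on it before the key is home, or 40 N later (summed over all contact points, wedging included), spoils it: press with 3 to 6 N.
- index (a point): The engraved line on top of the valve block, 3 mm wide and radial, along the block's x axis from the collar's side out to the +x edge; this point is 45 mm from the spindle axis, at the block's top (45 mm up).
- mark (a point): Outer end of the engraved line (3 mm wide, radial) on top of the collar, 30 mm from the spindle axis, on the collar's top face. It moves with the collar; the lines meet when it lies on the same radius as index.
- spindle_tip (a point): Centre of the top of the upright square spindle that stands out of the collar: 20 mm wide, 13 mm tall, then a round cone 5 mm tall (19 mm tapering to 12 mm) that centres the socket but does not turn it; 75 mm above the bench when screwed home. This point turns with the collar, NOT with the square.
- spindle_foot (a point): Where the spindle leaves the collar, on the axis, 57 mm above the bench when home. The spindle has 1.2 rad of play: it turns easily (0.09 N m) within the collar, and only at the end of the play drives it (0.13 N m). How the square stands, and where in its play, is not measured and differs each time (any angle; the socket fits every 90 degrees): feel the socket on, and watch the collar, not the key.
- collar (a joint): Angle of the collar in rad: 0 = screwed home, grows clockwise seen from above (unscrewing), rising 1.9 mm per rad with the spindle; the engraved lines meet at 1.4. It stays where it is left. It starts between 0 and 0.3. Below -0.15 it is over-tightened, above 1.85 it is well past the line.
- plain_valve: The other valve, fixed to the bench, same block, line, collar and spindle, but the collar's corners are not nicked. To be left alone. Origin at the centre of its underside.
- holder: Wooden block 80 x 80 mm, 30 mm high, fixed to the bench, origin at the centre of its underside; the key stands in a square hole 34 mm wide and 22 mm deep in its middle.
- key_bar (a point): Centre of the handle bar of the loose dark-steel T-key (0.3 kg, 85 mm tall), standing upright in the holder with its socket down. The bar is 70 mm long along this point's y axis, 14 mm thick along x and 20 mm high; z points up along the shaft. The key's mouth (lower end) lies 75 mm below this point. Between bar and socket a 12 mm round shaft.
- key_roof (a point): The inner end of the key's socket, on its axis, 60 mm below the bar's centre and 15 mm above the mouth. The socket is square, 31.4 mm outside, 21.4 mm inside, sides along the bar's x and y axes. Landed on the square at a wrong angle the key stops 9 to 10 mm above home. Fully home, this point lies on spindle_tip.
- censer: Tall brass censer, 195 mm high, 116 mm across; origin at the centre of its foot. Bystander.
- lid: Brass bowl-shaped censer lid, 90 mm across, 30 mm high; origin under its centre. Bystander.
- weight: Round steel weight, 110 mm across, with an upright wire hook, 148 mm high in all; origin under its centre. Bystander.
- jar: Amber glass jar, 56 mm across, 70 mm high; origin under its centre. Bystander.
- hammer: Hammer lying on the bench, 240 mm long along its x axis. Bystander.
- brush: Brush lying on the bench, 170 mm long along its x axis. Bystander.
- screwdriver: Screwdriver lying on the bench, 170 mm long along its x axis. Bystander.
There are look-alikes about, which are no part of the job. Of the things shaped like the part that bears key_bar, the dark steel one is meant. What is shaped like the valve but blue or turquoise is not meant.

How it is judged:
By the outcome, as a careful person would: the job done as asked, in the order asked, and still so for the second after the job is handed in, with the robot touching nothing.
It also fails if it takes over 64 s, if anything falls off the work surface, if the arm or the gripper's body presses on something with over 40 N, if the wrist force passes 120 N, or if a joint passes its speed limit or range.

## Robot

A 6-joint arm with a two-finger parallel gripper is mounted at the origin on the work surface. World frame = base frame: x ahead of the robot, y to its left, z up, the work surface at z = 0. Lengths are in m, angles in degrees, forces in N, time in s.
With the tool pointing down it reaches from about 0.35 to 0.875 m from the base axis. Payload 4.2 kg.
Tool frame: the origin (TCP) lies on the centre line of the jaws, within the pads' length; the fingertips stand 19 mm ahead of it and the grasp point (between the pads) is the TCP; x points along the fingers, y is the direction in which the jaws open and shut, and the axes are right-handed (so a half turn about x gives the same grasp; the last joint's range is limited). The gripper opens to 87 mm and grips with 3 to 60 N. Pads are 19 mm wide; open, the fingers measure 117 mm over their backs; the gripper's body (75 mm by 190 mm) begins 51 mm behind the grasp point.
Start: joints at [87.582, 22.042, 0.453, 0, -68.411, -14.817], TCP at [0.185, 0.597, 0.211] pointing down, gripper open.
Joint ranges: [-179.83, 179.83], [-69.29, 118.12], [-61.27, 80.66], [-181.25, 117.63], [-171.15, -9.14], [-177.46, 177.46]. Speed limits (degrees/s): [159.86, 159.86, 180, 180, 180, 180].

## Interface

Orientations are given as a 3x3 rotation matrix whose columns are the frame's x, y, z axes.
In Python, from station import r, viewer, job, spotter gives the robot as it stands.
- The arm moves only by the tool play_rows, never from a script. Its argument "commands" is a list of rows, each an object of numbers: "fingers": the gripper command: -1 is fully open, 1 is shut, values between are in proportion; "tx", "ty", "tz": the shift along the tool's x, y, z normalised to -1 to 1, where 1 is 750 mm; "ax", "ay", "az": the turn, a rotation vector about the tool's x, y, z normalised to -1 to 1, where 1 is pi rad. In form: [{"fingers": .., "tx": .., "ty": .., "tz": .., "ax": .., "ay": .., "az": ..}, ...]. A call has 1 to 5 rows; each row is the pose to reach, as a shift and turn from the pose commanded when the call began, along the tool's axes at that moment, turning the shorter way round; what a row does not reach only later rows make up. A row lasts 1/12 s, in which the tool goes at most 41.7 mm and 7.16 degrees, less where a joint would pass 70% of its speed; a pose out of reach is approached as far as the arm can. A call with a number of a shift or a turn outside -1 to 1 is refused whole. A call with a gripper value outside its range is refused whole. The fingers move at their own pace and stop on an object; the grip force is fixed at half the most. Time passes only in rows, so rows that repeat a pose let the fingers close. It gives the time, the measured TCP pose, the force and the opening at its end, in the units of the state.
- r.sense(): the state, without advancing time (a new reading comes with each control period).
- viewer.capture(name): name is "scene" or "top" or "wrist"; returns a dict with "image" (384x512x3 uint8, red, green, blue), "fx", "fy", "cx", "cy" (pixels), "R" (3x3) and "t" (3): a world point X has camera coordinates R X + t; the wrist camera has in their place "mount" (4x4, takes a point from camera to tool coordinates, whose origin is the TCP and whose axes are the tool frame's). Camera axes: x right, y down, z forward; pixel columns grow to the right and rows downward; lengths in m; the calibration is good to about 2 mm. A picture is of the moment at which its call begins: read the wrist's pose just before it. There is no depth.
- job.finish_job(): hands the job in, once; it reports no verdict.
Trained networks look in a picture, given as the dict that the camera call returned (one of the last four; its "shot" number tells which), for a name from the list of things; names that differ only in an ending like _2 or _b are one class to them, and where a whole thing is asked for, a point or a joint stands for the part that bears it (a point fixed in the world has none). Each returns a list of dicts, best first, with "score" (0 to 1); they miss things now and then, are a little off and sometimes report something else, mostly with a low value. They report only what shows in the picture. A call takes as long as a camera call. They do not tell look-alikes from the thing itself.
- spotter.find_in(name, picture): "uv" ([column, row] in pixels, amid what is visible of it).
- spotter.silhouettes(name, picture): "region" (384x512 bool, what is visible of it) and "uv" ([column, row] in pixels, amid what is visible of it).
The state is a dict: "time_s": time; "joints": joint angles; "joint_velocities": joint speeds; "effort": joint torques, N m; "tcp_pos": TCP position; "ee_rot": TCP orientation; "wrist_force": force on the tool from outside, world axes, zero at the start; "moment": the same for the moment, N m; "gripper_width": opening from 0.0 (shut) to 1.0 (fully open).
Only numpy, scipy, OpenCV 4.12 (cv2) and the standard library are available. Lean on these libraries where they do the work, as an engineer would, in place of code of your own. Each camera call takes 0.05 s, during which the arm holds its last target. There are 200 camera calls.

## Working session

There is one attempt and no reset: what is moved stays moved. The work goes in short steps, Python scripts to look and compute and a tool call to move; the robot and the scene stay as the last step left them, time stands still between calls to the robot, and variables do not carry over. Pictures are saved under pics/ and viewed, about 8 in all and at most 12, crops included, and the job is handed in when it is done.

Besides the shell and the picture viewer there is one more tool, called in YAML: its name, and indented under it one key for each argument. play_rows: Moves the arm, as the interface text tells. Its arguments: {"type":"object","properties":{"commands":{"type":"array"}},"required":["commands"]}

```bash
mkdir -p pics
cat > h.py <<'E'
import numpy as np, cv2, json
from station import r, viewer, job, spotter
def cap(n):
    s=r.sense(); p=viewer.capture(n); p['s']=s
    if 'mount' in p:
        T=np.eye(4);T[:3,:3]=np.array(s['ee_rot']);T[:3,3]=s['tcp_pos']
        W=np.linalg.inv(T@np.array(p['mount'])); p['R']=W[:3,:3];p['t']=W[:3,3]
    return p
def save(p,f,crop=None,k=1):
    im=np.array(p['image'])[:,:,::-1]
    if crop: a,b,c,d=crop; im=im[b:d,a:c]
    cv2.imwrite('pics/'+f,cv2.resize(im,None,fx=k,fy=k,interpolation=cv2.INTER_CUBIC))
def ray(p,uv,z):
    R=np.array(p['R']);t=np.array(p['t'])
    d=R.T@np.array([(uv[0]-p['cx'])/p['fx'],(uv[1]-p['cy'])/p['fy'],1]);c=-R.T@t
    return c+d*(z-c[2])/d[2]
def proj(p,X):
    c=np.array(p['R'])@np.array(X)+np.array(p['t']);return np.array([p['fx']*c[0]/c[2]+p['cx'],p['fy']*c[1]/c[2]+p['cy']])
E
python3 - <<'E'
from h import *
a=cap('scene');b=cap('top')
im=np.hstack([a['image'],b['image']])[:,:,::-1]
cv2.imwrite('pics/a.png',np.vstack([a['image'],b['image']])[:,:,::-1])
for n,p in(('s',a),('t',b)):
  for k,z in(('valve',.05),('plain_valve',.05),('holder',.03),('key_bar',.1)):
    print(n,k,[(np.round(f['uv']).astype(int).tolist(),round(f['score'],2),np.round(ray(p,f['uv'],z),3)[:2].tolist()) for f in spotter.find_in(k,p)])
s=r.sense();print(s['ee_rot'],s['wrist_force'],s['gripper_width'])
E
```

```text
s valve [([374, 179], 0.68, [0.366, 0.34]), ([402, 225], 0.66, [0.6, 0.399]), ([341, 212], 0.65, [0.57, 0.232]), ([339, 221], 0.64, [0.615, 0.226])]
s plain_valve [([204, 194], 0.56, [0.546, -0.19])]
s holder [([277, 214], 0.66, [0.583, 0.044])]
s key_bar [([267, 195], 0.69, [0.591, 0.015]), ([352, 191], 0.59, [0.526, 0.256])]
t valve [([119, 280], 0.93, [0.318, 0.346]), ([103, 186], 0.89, [0.573, 0.407]), ([167, 188], 0.72, [0.572, 0.23]), ([165, 184], 0.7, [0.585, 0.235])]
t plain_valve [([316, 214], 0.78, [0.509, -0.191])]
t holder [([242, 198], 0.68, [0.551, 0.018])]
t key_bar [([245, 195], 0.76, [0.553, 0.01]), ([158, 235], 0.48, [0.442, 0.236])]
[[-5.69461063e-05 -2.96260952e-01 -9.55107033e-01]
 [-9.31962743e-05 -9.55107029e-01  2.96260957e-01]
 [-9.99999994e-01  1.05883325e-04  2.67792094e-05]] [-0.61150582 -0.29725627 -0.23007952] 1.0008535128825229
```

Run:
```python
import cv2,numpy as np
a=cv2.imread('pics/a.png'); s,t=a[:384],a[384:]
c=cv2.resize(t[130:320,60:360],(800,507)); cv2.imwrite('pics/b.png',c)
```

```text
(no output)
```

View pics/b.png

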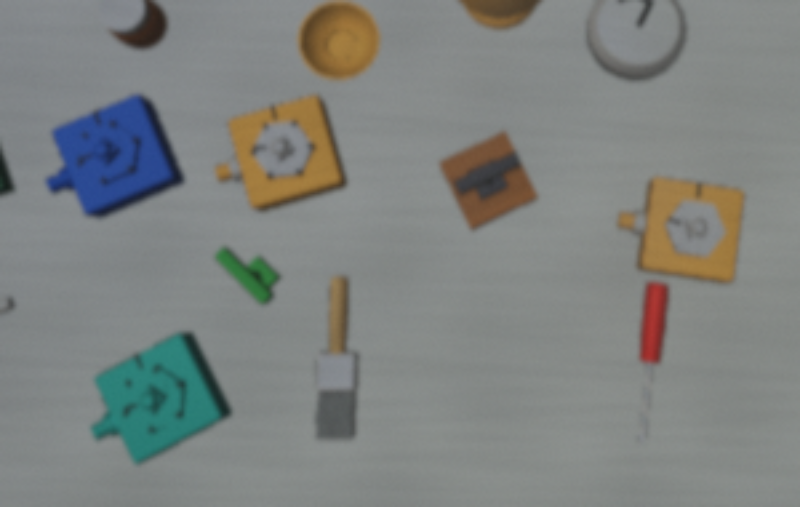

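View pics/a.png

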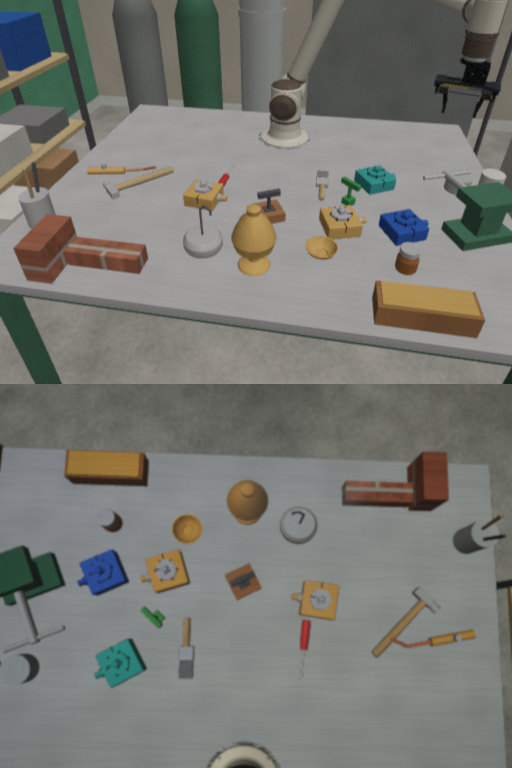

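The key is the dark steel T at top-image px (243,195); the green T at (153,232) is a look-alike. The valve is the brass one with nicked corners at (167,187). I'm ruling out the plain brass valve (320,216), the blue one (103,188) and the turquoise one (119,279). I'll move above the fuel valve for a close look.

play_rows:
  commands:
    - {"fingers":-1,"tx":-0.119,"ty":0.311,"tz":-0.641,"ax":0,"ay":0,"az":0}
    - {"fingers":-1,"tx":-0.119,"ty":0.311,"tz":-0.641,"ax":0,"ay":0,"az":0}
    - {"fingers":-1,"tx":-0.119,"ty":0.311,"tz":-0.641,"ax":0,"ay":0,"az":0}
    - {"fingers":-1,"tx":-0.119,"ty":0.311,"tz":-0.641,"ax":0,"ay":0,"az":0}
    - {"fingers":-1,"tx":-0.119,"ty":0.311,"tz":-0.641,"ax":0,"ay":0,"az":0}

```text
time_s: 0.92
tcp_pos: [0.3361, 0.4551, 0.2459]
ee_rot: [[0.0, -0.296, -0.955], [0.0, -0.955, 0.296], [-1.0, -0.0, -0.0]]
wrist_force: [1.0, 1.0, 0.3]
gripper_width: 1.0
```

```bash
cat >> h.py <<'E'
def go(X,Rt=None):
    from scipy.spatial.transform import Rotation as Ro
    s=r.sense();R=np.array(s['ee_rot'])
    d=R.T@(np.array(X)-s['tcp_pos'])/.75
    a=np.zeros(3) if Rt is None else Ro.from_matrix(R.T@Rt).as_rotvec()/np.pi
    print('t',s['time_s'],'j',np.round(s['joints'],1),'tcp',np.round(s['tcp_pos'],4),'F',np.round(s['wrist_force'],1),'w',round(s['gripper_width'],3),'\n move',d.round(4),a.round(4))
def down(th):  # jaw axis (tool y) at world yaw th deg, tool x down
    t=np.radians(th);y=np.array([np.cos(t),np.sin(t),0]);x=np.array([0,0,-1.]);return np.stack([x,y,np.cross(x,y)],1)
E
python3 -c "
from h import *
go([.575,.232,.3])"
```

```text
t 0.9167 j [ 70.   14.9  -4.8   0.  -70.2   2.8] tcp [0.3361 0.4551 0.2459] F [1.  1.  0.3] w 1.0 
 move [-0.0721  0.19   -0.3922] [0. 0. 0.]
```

play_rows:
  commands:
    - {"fingers":-1,"tx":-0.072,"ty":0.19,"tz":-0.392,"ax":0,"ay":0,"az":0}
    - {"fingers":-1,"tx":-0.072,"ty":0.19,"tz":-0.392,"ax":0,"ay":0,"az":0}
    - {"fingers":-1,"tx":-0.072,"ty":0.19,"tz":-0.392,"ax":0,"ay":0,"az":0}
    - {"fingers":-1,"tx":-0.072,"ty":0.19,"tz":-0.392,"ax":0,"ay":0,"az":0}
    - {"fingers":-1,"tx":-0.072,"ty":0.19,"tz":-0.392,"ax":0,"ay":0,"az":0}

```text
time_s: 1.33
tcp_pos: [0.4864, 0.3144, 0.2801]
ee_rot: [[0.0, -0.296, -0.955], [0.001, -0.955, 0.296], [-1.0, -0.001, -0.0]]
wrist_force: [0.4, 1.0, 0.5]
gripper_width: 1.0
```

play_rows:
  commands:
    - {"fingers":-1,"tx":-0.02,"ty":0.055,"tz":-0.11,"ax":0,"ay":0,"az":0}
    - {"fingers":-1,"tx":-0.02,"ty":0.055,"tz":-0.11,"ax":0,"ay":0,"az":0}
    - {"fingers":-1,"tx":-0.02,"ty":0.055,"tz":-0.11,"ax":0,"ay":0,"az":0}
    - {"fingers":-1,"tx":-0.02,"ty":0.055,"tz":-0.11,"ax":0,"ay":0,"az":0}

```text
time_s: 1.67
tcp_pos: [0.5538, 0.25, 0.2945]
ee_rot: [[0.001, -0.301, -0.954], [0.0, -0.954, 0.301], [-1.0, -0.0, -0.001]]
wrist_force: [-0.1, 0.4, -0.4]
gripper_width: 0.999
```

```bash
python3 -c "
from h import *
go([.575,.232,.3])
p=cap('wrist');save(p,'c.png')
print(np.array(p['mount']).round(3).tolist(),p['fx'])
for k,z in (('valve',.05),('spindle_tip',.075),('mark',.057),('index',.045)): print(k,[(np.round(f['uv'],1).tolist(),round(f['score'],2),ray(p,f['uv'],z).round(4)) for f in spotter.find_in(k,p)])
"
```

```text
t 1.6667 j [ 39.6  17.8   6.1   0.  -78.2  32.9] tcp [0.5538 0.25   0.2945] F [-0.1  0.4 -0.4] w 0.999 
 move [-0.0073  0.0144 -0.0343] [0. 0. 0.]
[[-0.001, -0.25, 0.968, -0.174], [1.0, -0.0, 0.001, 0.001], [0.0, 0.968, 0.25, -0.068], [0.0, 0.0, 0.0, 1.0]] 265.0255225496112
valve [([161.4, 180.7], 0.92, array([0.5777, 0.4024, 0.05  ])), ([324.6, 263.1], 0.74, array([0.3549, 0.1868, 0.05  ])), ([237.7, 274.0], 0.72, array([0.3804, 0.3388, 0.05  ])), ([471.7, 6.4], 0.25, array([ 0.6769, -0.1016,  0.05  ]))]
spindle_tip [([265.2, 143.1], 0.93, array([0.5866, 0.2255, 0.075 ])), ([157.0, 186.1], 0.65, array([0.5743, 0.4017, 0.075 ]))]
mark [([157.5, 185.3], 0.88, array([0.5733, 0.4083, 0.057 ])), ([265.8, 149.0], 0.72, array([0.5763, 0.227 , 0.057 ]))]
index [([238.2, 273.7], 0.96, array([0.3778, 0.339 , 0.045 ])), ([264.1, 147.0], 0.9, array([0.5788, 0.2286, 0.045 ])), ([160.6, 182.2], 0.78, array([0.5753, 0.4067, 0.045 ])), ([361.1, 3.1], 0.18, array([0.7281, 0.0412, 0.045 ]))]
```

View pics/c.png

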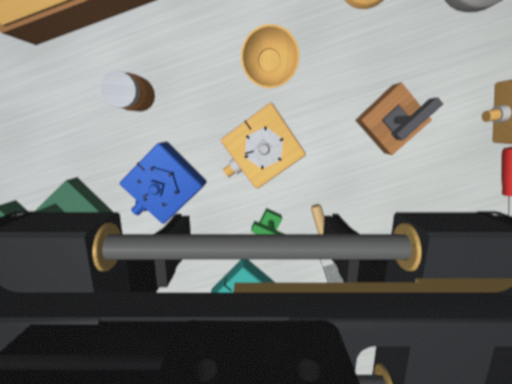

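The wrist view shows the nicked brass valve at (264,148) with its spindle at about (265,143), its index line at (249,125) and its mark at about (247,152). The key in the holder is at (410,118). I'll go lower over the valve for the axis and square angle.

play_rows:
  commands:
    - {"fingers":-1,"tx":0.22,"ty":0.018,"tz":0.036,"ax":0,"ay":0,"az":0}
    - {"fingers":-1,"tx":0.22,"ty":0.018,"tz":0.036,"ax":0,"ay":0,"az":0}
    - {"fingers":-1,"tx":0.22,"ty":0.018,"tz":0.036,"ax":0,"ay":0,"az":0}
    - {"fingers":-1,"tx":0.22,"ty":0.018,"tz":0.036,"ax":0,"ay":0,"az":0}
    - {"fingers":-1,"tx":0.22,"ty":0.018,"tz":0.036,"ax":0,"ay":0,"az":0}

```text
time_s: 2.33
tcp_pos: [0.5144, 0.2444, 0.1211]
ee_rot: [[-0.016, -0.296, -0.955], [-0.01, -0.955, 0.296], [-1.0, 0.014, 0.012]]
wrist_force: [-1.0, -0.6, -0.5]
gripper_width: 0.995
```

```bash
python3 -c "
from h import *
go([.52,.2455,.13])
p=cap('wrist');
import pickle;pickle.dump(p,open('d.pkl','wb'))
for k,z in (('valve',.05),('spindle_tip',.0755),('spindle_foot',.0575),('mark',.0575),('index',.045)): print(k,[(np.round(f['uv'],1).tolist(),round(f['score'],2),ray(p,f['uv'],z).round(4)) for f in spotter.find_in(k,p)][:2])
u=[int(v) for v in proj(p,[.585,.228,.06])];print(u)
save(p,'d.png',(u[0]-90,max(0,u[1]-80),u[0]+90,u[1]+80),4)
"
```

```text
t 2.3333 j [ 41.6  21.8 -13.7  -0.2 -55.5  31.3] tcp [0.5144 0.2444 0.1211] F [-1.  -0.6 -0.5] w 0.995 
 move [-0.012  -0.0035 -0.0065] [0. 0. 0.]
valve [([244.4, 122.5], 0.96, array([0.581 , 0.2332, 0.05  ])), ([80.5, 173.5], 0.74, array([0.5824, 0.3923, 0.05  ]))]
spindle_tip [([251.7, 117.3], 0.96, array([0.5832, 0.2256, 0.0755])), ([63.5, 187.5], 0.75, array([0.5757, 0.3939, 0.0755]))]
spindle_foot [([485.4, 78.2], 0.73, array([0.5555, 0.029 , 0.0575])), ([67.2, 185.3], 0.72, array([0.5761, 0.4036, 0.0575]))]
mark [([66.1, 188.0], 0.97, array([0.5741, 0.4058, 0.0575])), ([249.8, 122.5], 0.89, array([0.5796, 0.2285, 0.0575]))]
index [([247.1, 122.1], 0.92, array([0.5806, 0.2309, 0.045 ])), ([80.1, 175.4], 0.63, array([0.5809, 0.3969, 0.045 ]))]
[248, 116]
```

View pics/d.png

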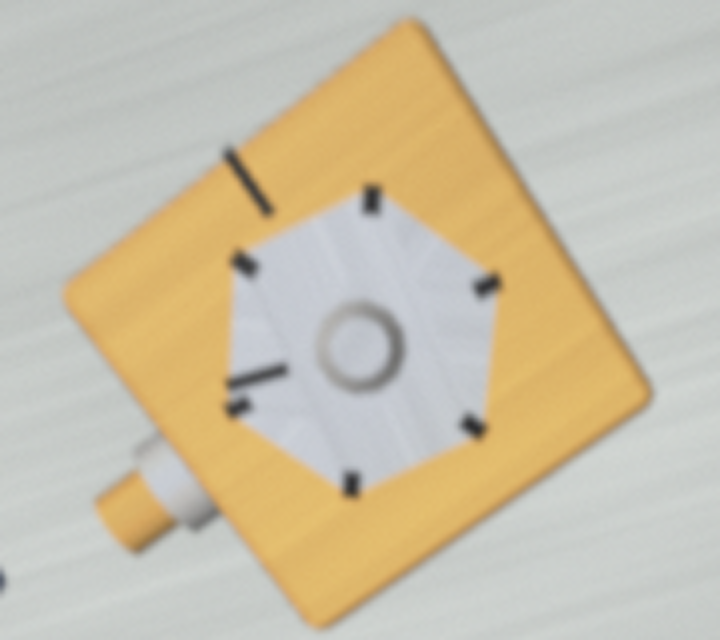

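```bash
python3 -c "
from h import *
import pickle;p=pickle.load(open('d.pkl','rb'))
f=lambda a,z: ray(p,(158+(a[0]+.5)/4-.5,36+(a[1]+.5)/4-.5),z)[:2]
c=f((361,348),.0755);print('tip',c)
C=[f(a,.045) for a in((412,20),(68,292),(650,392),(322,628))];print('block c',np.mean(C,0),np.linalg.norm(C[0]-C[1]),np.linalg.norm(C[0]-C[2]))
H=[f(a,.0575) for a in((372,198),(242,264),(237,406),(351,485),(473,427),(487,285))];print('hex c',np.mean(H,0))
ax=(C[0]-C[2]+C[1]-C[3]);print('block x yaw',np.degrees(np.arctan2(*ax[::-1])))
m=f((230,384),.0575)-f((286,370),.0575);print('mark yaw',np.degrees(np.arctan2(*m[::-1])))
m=f((230,384),.0575)-np.mean(H,0);print('mark yaw',np.degrees(np.arctan2(*m[::-1])),np.linalg.norm(m))
im=np.array(p['image'])[:,:,::-1];u=im[95:150,220:278].astype(float);u=np.clip((u-110)*2.2,0,255) if 0 else u
g=u.mean(2);lo,hi=np.percentile(g,[10,95]);print(lo,hi)
g=np.clip((g-170)/(hi+5-170)*255,0,255).astype('uint8')
cv2.imwrite('pics/e.png',cv2.resize(g,None,fx=10,fy=10,interpolation=cv2.INTER_CUBIC))
"
```

```text
tip [0.58016508 0.22973059]
block c [0.58053226 0.22950242] 0.09422847239496622 0.09458206366402432
hex c [0.58033525 0.2301046 ]
block x yaw 18.27126809571202
mark yaw 86.37203183170793
mark yaw 88.24559327765775 0.029474020529990975
172.33333333333334 205.66666666666666
```

View pics/e.png

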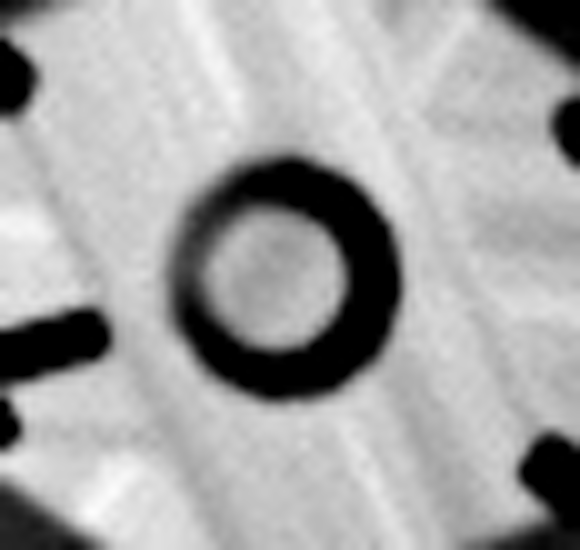

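The axis is at (0.5803, 0.2298), index yaw is about 18° and mark yaw about 88°, so the collar starts near 0.18 rad. The enhanced crop shows only the cone ring, so I'll have to find the square by feel. Next, the key.

play_rows:
  commands:
    - {"fingers":-1,"tx":-0.119,"ty":0.279,"tz":-0.144,"ax":0.272,"ay":0,"az":0}
    - {"fingers":-1,"tx":-0.119,"ty":0.279,"tz":-0.144,"ax":0.272,"ay":0,"az":0}
    - {"fingers":-1,"tx":-0.119,"ty":0.279,"tz":-0.144,"ax":0.272,"ay":0,"az":0}
    - {"fingers":-1,"tx":-0.119,"ty":0.279,"tz":-0.144,"ax":0.272,"ay":0,"az":0}
    - {"fingers":-1,"tx":-0.119,"ty":0.279,"tz":-0.144,"ax":0.272,"ay":0,"az":0}

```text
time_s: 3.05
tcp_pos: [0.5573, 0.0541, 0.2066]
ee_rot: [[0.005, -0.802, -0.597], [0.001, -0.597, 0.802], [-1.0, -0.005, -0.002]]
wrist_force: [1.4, 0.7, 0.1]
gripper_width: 1.0
```

```bash
python3 -c "
from h import *
go([.555,.012,.21],down(-156))"
```

```text
t 3.05 j [ 22.1  15.8  -9.5   0.  -64.5  14.5] tcp [0.5573 0.0541 0.2066] F [1.4 0.7 0.1] w 1.0 
 move [-0.0046  0.0359 -0.0432] [ 0.0702 -0.0004  0.0015]
```

play_rows:
  commands:
    - {"fingers":-1,"tx":-0.0046,"ty":0.0359,"tz":-0.0432,"ax":0.07,"ay":0,"az":0}
    - {"fingers":-1,"tx":-0.0046,"ty":0.0359,"tz":-0.0432,"ax":0.07,"ay":0,"az":0}
    - {"fingers":-1,"tx":-0.0046,"ty":0.0359,"tz":-0.0432,"ax":0.07,"ay":0,"az":0}
    - {"fingers":-1,"tx":-0.0046,"ty":0.0359,"tz":-0.0432,"ax":0.07,"ay":0,"az":0}

```text
time_s: 3.38
tcp_pos: [0.5549, 0.0132, 0.2084]
ee_rot: [[0.003, -0.91, -0.414], [0.001, -0.414, 0.91], [-1.0, -0.004, -0.0]]
wrist_force: [-0.5, 0.5, -0.3]
gripper_width: 1.002
```

```bash
python3 -c "
from h import *
p=cap('wrist')
go([.555,.012,.21],down(-156))
save(p,'f.png',(150,40,370,205),3.5)
for k,z in (('key_bar',.093),('holder',.03)): print(k,[(np.round(f['uv'],1).tolist(),round(f['score'],2),ray(p,f['uv'],z).round(4)) for f in spotter.find_in(k,p)][:2])
import pickle;pickle.dump(p,open('f.pkl','wb'))
g=spotter.silhouettes('key_bar',p)
m=g[0]['region'];n=m.astype('uint8')
q=cv2.findContours(n,0,2)[0];q=max(q,key=cv2.contourArea);print(cv2.minAreaRect(q),m.sum())
print([ray(p,c,.093)[:2].round(4).tolist() for c in cv2.boxPoints(cv2.minAreaRect(q))])
"
```

```text
t 3.4333 j [ 18.2  15.3  -9.9  -0.  -64.6   6.3] tcp [0.5547 0.0139 0.2079] F [ 0.1 -0.5 -0.2] w 0.999 
 move [-0.0029  0.0007 -0.0025] [ 0.0028 -0.0001  0.0008]
key_bar [([255.3, 174.3], 0.55, array([0.5613, 0.002 , 0.093 ]))]
holder [([365.7, 35.1], 0.72, array([ 0.5065, -0.1947,  0.03  ])), ([267.5, 171.2], 0.55, array([0.5435, 0.0024, 0.03  ]))]
((255.5, 183.0), (60.0, 23.0), 90.0) 990
[[0.5821, -0.0144], [0.5594, -0.0247], [0.5303, 0.0376], [0.5544, 0.0485]]
```

View pics/f.png

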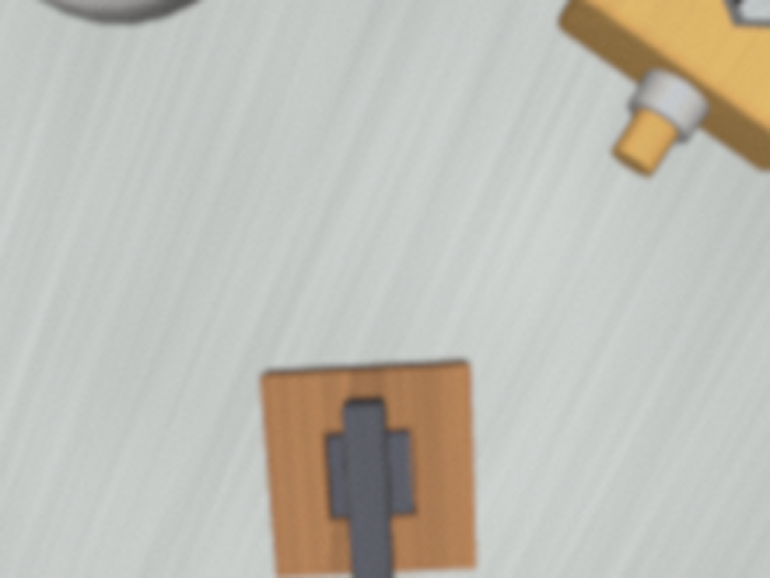

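```bash
python3 -c "
from h import *
import pickle;p=pickle.load(open('f.pkl','rb'))
a=ray(p,(254,155),.093);b=ray(p,(256.2,200),.093);d=(b-a)/np.linalg.norm(b-a);print(a,d,np.degrees(np.arctan2(d[1],d[0])))
c=a+d*.035;print(c)
s=[ray(p,(150+u/3.5,40+v/3.5),.028)[:2] for u,v in((327,433),(411,430),(332,518),(413,514))];print('sock c',np.mean(s,0),)
s=[ray(p,(150+u/3.5,40+v/3.5),.03)[:2] for u,v in((262,373),(468,361),(277,575),(475,567))];print('holder c',np.mean(s,0),s)
go([c[0],c[1],.083],down(np.degrees(np.arctan2(d[1],d[0]))+90-360))
"
```

```text
[ 0.57134127 -0.01689041  0.093     ] [-0.45564404  0.89016207  0.        ] 117.10638071630643
[0.55539373 0.01426526 0.093     ]
sock c [0.55506046 0.01460383]
holder c [0.55569359 0.01342641] [array([ 0.60839449, -0.00407624]), array([ 0.53989233, -0.04010115]), array([0.57227592, 0.06670856]), array([0.50221161, 0.03117447])]
t 3.5833 j [ 18.3  15.4 -10.   -0.  -64.6   6.3] tcp [0.5542 0.0146 0.2068] F [0.9 0.9 0.7] w 0.998 
 move [ 0.1651 -0.0012 -0.0011] [-0.0143 -0.      0.0001]
```

play_rows:
  commands:
    - {"fingers":-1,"tx":0.05,"ty":-0.001,"tz":-0.001,"ax":-0.014,"ay":0,"az":0}
    - {"fingers":-1,"tx":0.1,"ty":-0.001,"tz":-0.001,"ax":-0.014,"ay":0,"az":0}
    - {"fingers":-1,"tx":0.14,"ty":-0.001,"tz":-0.001,"ax":-0.014,"ay":0,"az":0}
    - {"fingers":-1,"tx":0.165,"ty":-0.001,"tz":-0.001,"ax":-0.014,"ay":0,"az":0}
    - {"fingers":-1,"tx":0.165,"ty":-0.001,"tz":-0.001,"ax":-0.014,"ay":0,"az":0}

```text
time_s: 4.0
tcp_pos: [0.5516, 0.0133, 0.0782]
ee_rot: [[-0.01, -0.891, -0.454], [-0.002, -0.454, 0.891], [-1.0, 0.01, 0.003]]
wrist_force: [-1.1, 0.1, -0.1]
gripper_width: 1.004
```

play_rows:
  commands:
    - {"fingers":1,"tx":0,"ty":0,"tz":0,"ax":0,"ay":0,"az":0}
    - {"fingers":1,"tx":0,"ty":0,"tz":0,"ax":0,"ay":0,"az":0}
    - {"fingers":1,"tx":0,"ty":0,"tz":0,"ax":0,"ay":0,"az":0}
    - {"fingers":1,"tx":0,"ty":0,"tz":0,"ax":0,"ay":0,"az":0}
    - {"fingers":1,"tx":0,"ty":0,"tz":0,"ax":0,"ay":0,"az":0}

```text
time_s: 4.42
tcp_pos: [0.5558, 0.0133, 0.0843]
ee_rot: [[0.003, -0.892, -0.452], [0.001, -0.452, 0.892], [-1.0, -0.003, -0.001]]
wrist_force: [0.5, -0.8, 0.5]
gripper_width: 0.706
```

play_rows:
  commands:
    - {"fingers":1,"tx":0,"ty":0,"tz":0,"ax":0,"ay":0,"az":0}
    - {"fingers":1,"tx":0,"ty":0,"tz":0,"ax":0,"ay":0,"az":0}
    - {"fingers":1,"tx":0,"ty":0,"tz":0,"ax":0,"ay":0,"az":0}

```text
time_s: 4.67
tcp_pos: [0.5551, 0.013, 0.0832]
ee_rot: [[0.0, -0.892, -0.452], [0.0, -0.452, 0.892], [-1.0, -0.0, -0.0]]
wrist_force: [-0.3, -0.2, -0.0]
gripper_width: 0.477
```

```bash
python3 -c "
from h import *
go([.5554,.0143,.21],down(-153))"
```

```text
t 4.6667 j [ 18.1  22.6 -19.2   0.  -48.2   8.8] tcp [0.5551 0.013  0.0832] F [-0.3 -0.2 -0. ] w 0.477 
 move [-0.1691 -0.0012  0.0013] [-0.0007 -0.      0.0001]
```

play_rows:
  commands:
    - {"fingers":1,"tx":0,"ty":0,"tz":0,"ax":0,"ay":0,"az":0}
    - {"fingers":1,"tx":0,"ty":0,"tz":0,"ax":0,"ay":0,"az":0}
    - {"fingers":1,"tx":0,"ty":0,"tz":0,"ax":0,"ay":0,"az":0}
    - {"fingers":1,"tx":0,"ty":0,"tz":0,"ax":0,"ay":0,"az":0}
    - {"fingers":1,"tx":0,"ty":0,"tz":0,"ax":0,"ay":0,"az":0}

```text
time_s: 5.08
tcp_pos: [0.555, 0.0131, 0.0829]
ee_rot: [[-0.0, -0.892, -0.452], [-0.0, -0.452, 0.892], [-1.0, 0.0, 0.0]]
wrist_force: [0.7, -0.0, -1.1]
gripper_width: 0.098
```

play_rows:
  commands:
    - {"fingers":1,"tx":0,"ty":0,"tz":0,"ax":0,"ay":0,"az":0}
    - {"fingers":1,"tx":0,"ty":0,"tz":0,"ax":0,"ay":0,"az":0}
    - {"fingers":1,"tx":0,"ty":0,"tz":0,"ax":0,"ay":0,"az":0}

```text
time_s: 5.33
tcp_pos: [0.555, 0.0131, 0.0829]
ee_rot: [[-0.0, -0.892, -0.452], [-0.0, -0.452, 0.892], [-1.0, 0.0, -0.0]]
wrist_force: [-0.8, -0.4, -0.3]
gripper_width: 0.01
```

play_rows:
  commands:
    - {"fingers":1,"tx":-0.02,"ty":0,"tz":0,"ax":0,"ay":0,"az":0}
    - {"fingers":1,"tx":-0.05,"ty":0,"tz":0,"ax":0,"ay":0,"az":0}
    - {"fingers":1,"tx":-0.09,"ty":0,"tz":0,"ax":0,"ay":0,"az":0}
    - {"fingers":1,"tx":-0.13,"ty":0,"tz":0,"ax":0,"ay":0,"az":0}
    - {"fingers":1,"tx":-0.17,"ty":0,"tz":0,"ax":0,"ay":0,"az":0}

```text
time_s: 5.75
tcp_pos: [0.5547, 0.013, 0.2117]
ee_rot: [[-0.0, -0.892, -0.452], [-0.0, -0.452, 0.892], [-1.0, 0.0, 0.0]]
wrist_force: [0.8, 0.4, -0.5]
gripper_width: 0.004
```

```bash
python3 -c "
from h import *
go([.5803,.2298,.21],down(8))"
```

```text
t 5.75 j [ 18.1  15.2  -9.5   0.  -65.4   8.8] tcp [0.5547 0.013  0.2117] F [ 0.8  0.4 -0.5] w 0.004 
 move [ 0.0022 -0.1612  0.2425] [-8.951e-01  2.000e-04 -0.000e+00]
```

```bash
python3 -c "
from h import *
p=cap('wrist');q=cap('scene')
a=np.array(p['image'])[40:290,100:420];b=cv2.resize(np.array(q['image'])[160:250,220:345],(320,250))
cv2.imwrite('pics/g.png',cv2.resize(np.hstack([a,b])[:,:,::-1],None,fx=1.25,fy=1.25))
import pickle;pickle.dump(p,open('g.pkl','wb'))
"
```

```text
(no output)
```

View pics/g.png

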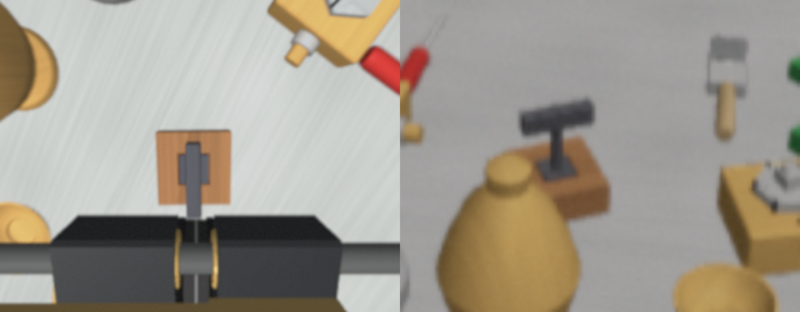

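```bash
python3 -c "
from h import *
q=cap('scene');t=cap('top')
import pickle;p=pickle.load(open('g.pkl','rb'))
w=p
for z in (.05,.065,.083,.1,.12): print(z,ray(q,(269,193.7),z)[:2].round(4),ray(t,(243,195),z)[:2].round(4), ray(w,(255,185),z)[:2].round(4))
for n,c in (('s',q),('t',t)):
  print(n,proj(c,[.5554,.0143,.083]),proj(c,[.5554,.0143,.03]),[(x['uv'],x['score']) for x in spotter.find_in('key_bar',c)],[(x['uv'],x['score']) for x in spotter.find_in('holder',c)])
s=r.sense();print(s['tcp_pos'],s['joints'])
print('cams',-np.array(q['R']).T@q['t'],-np.array(t['R']).T@t['t'],-np.array(w['R']).T@w['t'])
print('tip in scene',proj(q,s['tcp_pos']),proj(t,s['tcp_pos']))
save(q,'h.png',(180,90,380,240),4)
"
```

```text
0.05 [0.5091 0.009 ] [0.5589 0.0159] [0.5511 0.0226]
0.065 [0.5311 0.012 ] [0.557  0.0158] [0.5526 0.0194]
0.083 [0.5576 0.0156] [0.5548 0.0156] [0.5545 0.0156]
0.1 [0.5826 0.019 ] [0.5527 0.0154] [0.5562 0.012 ]
0.12 [0.6121 0.0229] [0.5502 0.0152] [0.5583 0.0078]
s [268.68266263 193.25118038] [268.42356069 207.61771881] [([350.9, 190.8], 0.81), ([268.4, 195.4], 0.59)] [([275.7, 215.0], 0.54), ([322.4, 182.3], 0.3)]
t [243.48327017 194.79377079] [243.58942051 197.07996616] [] [([250.6, 202.2], 0.61)]
[0.55420614 0.0128732  0.20886309] [ 1.80754352e+01  1.53620138e+01 -9.66649891e+00 -1.68742773e-02
 -6.51469860e+01  8.79972344e+00]
cams [1.57216816 0.15262625 0.77252731] [0.42312207 0.00483113 1.14519708] [ 0.58534043 -0.04795895  0.38517231]
tip in scene [268.91061567 156.01693645] [243.76230586 188.84986417]
```

View pics/h.png

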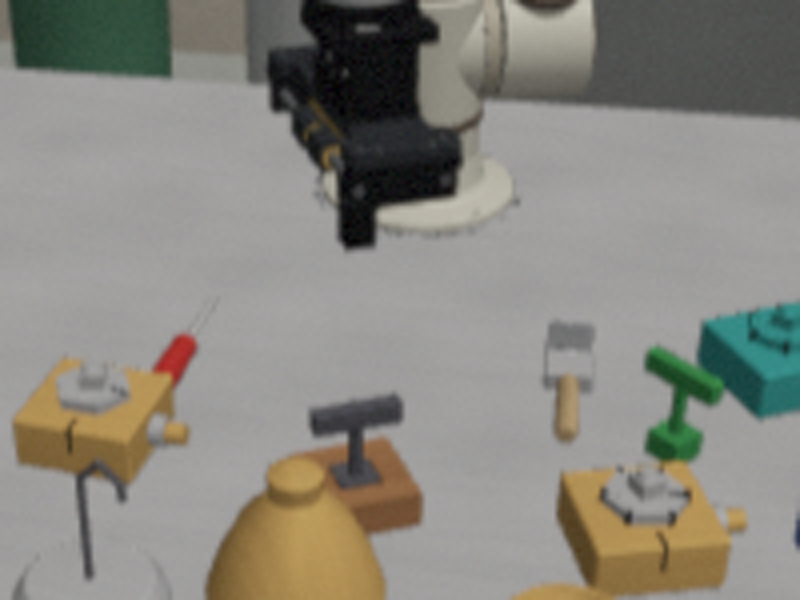

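```bash
python3 -c "
from h import *
q=cap('scene')
R=down(np.degrees(np.arctan2(-.9551,-.2963)));T=np.array([.185,.597,.211])
for e in (0,.019,-.015): print(e,[proj(q,T+R@np.array([e,s*.05,0])).round(1) for s in(-1,1)])
s=r.sense();T=np.array(s['tcp_pos']);R=np.array(s['ee_rot'])
for e in (0,.019,-.015): print(e,proj(q,T+R@np.array([e,0,0])).round(1))
a=cv2.imread('pics/a.png')[60:130,420:512];b=np.array(q['image'])[110:180,223:315,::-1]
cv2.imwrite('pics/i.png',cv2.resize(np.hstack([a,b]),None,fx=4,fy=4,interpolation=2))
"
```

```text
0 [array([473.7, 119.7]), array([441.5, 114.3])]
0.019 [array([472.1, 125. ]), array([440.2, 119.5])]
-0.015 [array([475. , 115.5]), array([442.6, 110.2])]
0 [268.9 156. ]
0.019 [268.8 161.9]
-0.015 [269.  151.3]
```

View pics/i.png

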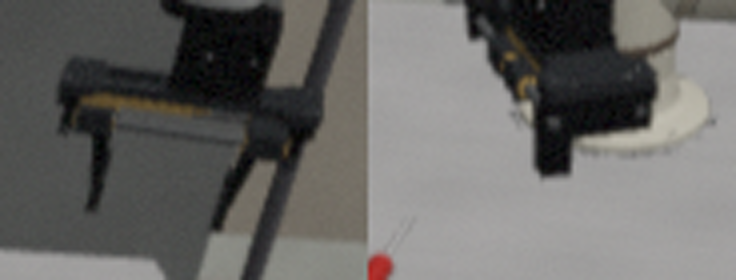

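The three cameras agree on the key at z 0.083. The fingertips project about 30 mm shorter than stated, though, so the jaws closed just above the bar. I'll half open them and go 28 mm lower.

play_rows:
  commands:
    - {"fingers":0,"tx":0.02,"ty":-0.002,"tz":0.001,"ax":0,"ay":0,"az":0}
    - {"fingers":0,"tx":0.04,"ty":-0.002,"tz":0.001,"ax":0,"ay":0,"az":0}
    - {"fingers":0,"tx":0.06,"ty":-0.002,"tz":0.001,"ax":0,"ay":0,"az":0}
    - {"fingers":0,"tx":0.08,"ty":-0.002,"tz":0.001,"ax":0,"ay":0,"az":0}
    - {"fingers":0,"tx":0.1,"ty":-0.002,"tz":0.001,"ax":0,"ay":0,"az":0}

```text
time_s: 6.62
tcp_pos: [0.5556, 0.0143, 0.1338]
ee_rot: [[-0.002, -0.892, -0.452], [-0.0, -0.452, 0.892], [-1.0, 0.002, 0.0]]
wrist_force: [-0.2, 0.5, -0.2]
gripper_width: 0.3
```

play_rows:
  commands:
    - {"fingers":0,"tx":0.03,"ty":0,"tz":0,"ax":0,"ay":0,"az":0}
    - {"fingers":0,"tx":0.055,"ty":0,"tz":0,"ax":0,"ay":0,"az":0}
    - {"fingers":0,"tx":0.08,"ty":0,"tz":0,"ax":0,"ay":0,"az":0}
    - {"fingers":0,"tx":0.095,"ty":0,"tz":0,"ax":0,"ay":0,"az":0}
    - {"fingers":0,"tx":0.105,"ty":0,"tz":0,"ax":0,"ay":0,"az":0}

```text
time_s: 7.03
tcp_pos: [0.5546, 0.014, 0.0542]
ee_rot: [[-0.004, -0.892, -0.452], [-0.001, -0.452, 0.892], [-1.0, 0.004, 0.001]]
wrist_force: [-0.4, 0.2, 0.9]
gripper_width: 0.493
```

play_rows:
  commands:
    - {"fingers":1,"tx":0,"ty":0,"tz":0,"ax":0,"ay":0,"az":0}
    - {"fingers":1,"tx":0,"ty":0,"tz":0,"ax":0,"ay":0,"az":0}
    - {"fingers":1,"tx":0,"ty":0,"tz":0,"ax":0,"ay":0,"az":0}
    - {"fingers":1,"tx":0,"ty":0,"tz":0,"ax":0,"ay":0,"az":0}
    - {"fingers":1,"tx":0,"ty":0,"tz":0,"ax":0,"ay":0,"az":0}

```text
time_s: 7.45
tcp_pos: [0.5566, 0.0146, 0.0575]
ee_rot: [[0.002, -0.892, -0.452], [0.0, -0.452, 0.892], [-1.0, -0.002, -0.0]]
wrist_force: [0.3, -0.3, -1.0]
gripper_width: 0.209
```

play_rows:
  commands:
    - {"fingers":1,"tx":0,"ty":0,"tz":0,"ax":0,"ay":0,"az":0}
    - {"fingers":1,"tx":0,"ty":0,"tz":0,"ax":0,"ay":0,"az":0}
    - {"fingers":1,"tx":0,"ty":0,"tz":0,"ax":0,"ay":0,"az":0}

```text
time_s: 7.7
tcp_pos: [0.5566, 0.0145, 0.0574]
ee_rot: [[0.001, -0.892, -0.452], [0.0, -0.452, 0.892], [-1.0, -0.001, -0.0]]
wrist_force: [-0.6, 0.6, 2.8]
gripper_width: 0.155
```

play_rows:
  commands:
    - {"fingers":1,"tx":-0.01,"ty":0,"tz":0,"ax":0,"ay":0,"az":0}
    - {"fingers":1,"tx":-0.03,"ty":0,"tz":0,"ax":0,"ay":0,"az":0}
    - {"fingers":1,"tx":-0.07,"ty":0,"tz":0,"ax":0,"ay":0,"az":0}
    - {"fingers":1,"tx":-0.12,"ty":0,"tz":0,"ax":0,"ay":0,"az":0}
    - {"fingers":1,"tx":-0.17,"ty":0,"tz":0,"ax":0,"ay":0,"az":0}

```text
time_s: 8.12
tcp_pos: [0.5543, 0.0141, 0.1841]
ee_rot: [[-0.005, -0.892, -0.452], [-0.001, -0.452, 0.892], [-1.0, 0.005, 0.002]]
wrist_force: [1.6, 1.5, -3.0]
gripper_width: 0.157
```

```bash
python3 -c "
from h import *
go([.5803,.2298,.19],down(20))"
```

```text
t 8.1167 j [ 18.2  16.6 -11.7  -0.1 -62.    8.7] tcp [0.5543 0.0141 0.1841] F [ 1.6  1.5 -3. ] w 0.157 
 move [-0.0082 -0.1608  0.2409] [-9.619e-01  2.200e-03  6.000e-04]
```

play_rows:
  commands:
    - {"fingers":1,"tx":-0.008,"ty":-0.03,"tz":0.048,"ax":-0.035,"ay":0,"az":0}
    - {"fingers":1,"tx":-0.008,"ty":-0.06,"tz":0.09,"ax":-0.07,"ay":0,"az":0}
    - {"fingers":1,"tx":-0.008,"ty":-0.09,"tz":0.135,"ax":-0.11,"ay":0,"az":0}
    - {"fingers":1,"tx":-0.008,"ty":-0.12,"tz":0.18,"ax":-0.15,"ay":0,"az":0}
    - {"fingers":1,"tx":-0.008,"ty":-0.145,"tz":0.217,"ax":-0.18,"ay":0,"az":0}

```text
time_s: 8.53
tcp_pos: [0.5785, 0.2109, 0.1894]
ee_rot: [[-0.002, -0.506, -0.863], [-0.0, -0.863, 0.506], [-1.0, 0.001, 0.002]]
wrist_force: [1.4, 0.1, -2.8]
gripper_width: 0.157
```

play_rows:
  commands:
    - {"fingers":1,"tx":0,"ty":0,"tz":0,"ax":-0.8,"ay":0,"az":0}
    - {"fingers":1,"tx":0,"ty":0,"tz":0,"ax":-0.8,"ay":0,"az":0}
    - {"fingers":1,"tx":0,"ty":0,"tz":0,"ax":-0.8,"ay":0,"az":0}
    - {"fingers":1,"tx":0,"ty":0,"tz":0,"ax":-0.8,"ay":0,"az":0}
    - {"fingers":1,"tx":0,"ty":0,"tz":0,"ax":-0.8,"ay":0,"az":0}

```text
time_s: 8.95
tcp_pos: [0.5782, 0.2085, 0.1889]
ee_rot: [[-0.003, 0.095, -0.996], [-0.001, -0.996, -0.095], [-1.0, 0.001, 0.003]]
wrist_force: [0.5, 0.6, -3.4]
gripper_width: 0.159
```

play_rows:
  commands:
    - {"fingers":1,"tx":0,"ty":0,"tz":0,"ax":-0.8,"ay":0,"az":0}
    - {"fingers":1,"tx":0,"ty":0,"tz":0,"ax":-0.8,"ay":0,"az":0}
    - {"fingers":1,"tx":0,"ty":0,"tz":0,"ax":-0.8,"ay":0,"az":0}
    - {"fingers":1,"tx":0,"ty":0,"tz":0,"ax":-0.8,"ay":0,"az":0}
    - {"fingers":1,"tx":0,"ty":0,"tz":0,"ax":-0.8,"ay":0,"az":0}

```text
time_s: 9.37
tcp_pos: [0.5783, 0.2083, 0.189]
ee_rot: [[-0.003, 0.659, -0.752], [-0.001, -0.752, -0.659], [-1.0, -0.001, 0.003]]
wrist_force: [0.3, 0.3, -3.8]
gripper_width: 0.16
```

play_rows:
  commands:
    - {"fingers":1,"tx":0,"ty":0,"tz":0,"ax":-0.4,"ay":0,"az":0}
    - {"fingers":1,"tx":0,"ty":0,"tz":0,"ax":-0.4,"ay":0,"az":0}
    - {"fingers":1,"tx":0,"ty":0,"tz":0,"ax":-0.4,"ay":0,"az":0}
    - {"fingers":1,"tx":0,"ty":0,"tz":0,"ax":-0.4,"ay":0,"az":0}
    - {"fingers":1,"tx":0,"ty":0,"tz":0,"ax":-0.4,"ay":0,"az":0}

```text
time_s: 9.78
tcp_pos: [0.5783, 0.2083, 0.189]
ee_rot: [[-0.003, 0.974, -0.224], [-0.001, -0.224, -0.975], [-1.0, -0.003, 0.002]]
wrist_force: [-0.2, -0.4, -3.0]
gripper_width: 0.157
```

```bash
python3 -c "
from h import *
go([.5803,.2298,.15],down(10))"
```

```text
t 9.7833 j [ 3.480e+01  2.200e+01 -2.800e+00 -1.000e-01 -6.530e+01  1.322e+02] tcp [0.5783 0.2083 0.189 ] F [-0.2 -0.4 -3. ] w 0.157 
 move [ 0.052  -0.0037 -0.0286] [-0.1276  0.0003  0.001 ]
```

play_rows:
  commands:
    - {"fingers":1,"tx":0.015,"ty":-0.004,"tz":-0.015,"ax":-0.035,"ay":0,"az":0}
    - {"fingers":1,"tx":0.03,"ty":-0.004,"tz":-0.0286,"ax":-0.07,"ay":0,"az":0}
    - {"fingers":1,"tx":0.045,"ty":-0.004,"tz":-0.0286,"ax":-0.1,"ay":0,"az":0}
    - {"fingers":1,"tx":0.052,"ty":-0.004,"tz":-0.0286,"ax":-0.128,"ay":0,"az":0}
    - {"fingers":1,"tx":0.052,"ty":-0.004,"tz":-0.0286,"ax":-0.128,"ay":0,"az":0}

```text
time_s: 10.2
tcp_pos: [0.5793, 0.2295, 0.1482]
ee_rot: [[-0.006, 0.985, 0.17], [-0.003, 0.17, -0.985], [-1.0, -0.007, 0.002]]
wrist_force: [-0.4, 0.5, -3.8]
gripper_width: 0.157
```

```bash
python3 -c "
from h import *
q=cap('scene');t=cap('top')
go([.5803,.2298,.128],down(10))
a=np.array(q['image'])[165:245,310:380];b=np.array(t['image'])[155:215,135:205]
cv2.imwrite('pics/j.png',np.hstack([cv2.resize(a,(385,440),interpolation=2),cv2.resize(b,(410,440),interpolation=2)])[:,:,::-1])
"
```

```text
t 10.3 j [ 36.4  24.7  -4.4  -0.  -61.  153.2] tcp [0.5809 0.23   0.1505] F [-0.5  0.1 -3.2] w 0.161 
 move [ 0.03   -0.0008  0.0001] [-0.0022  0.0002  0.0006]
```

View pics/j.png

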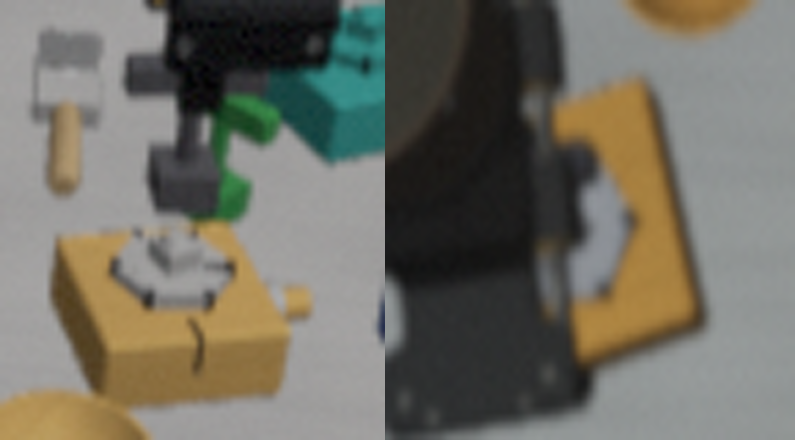

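The key hangs upright over the spindle (scene crop: socket at (185,180), square at (178,245)). I'll lower it gently.

play_rows:
  commands:
    - {"fingers":1,"tx":0.008,"ty":-0.0008,"tz":0,"ax":0,"ay":0,"az":0}
    - {"fingers":1,"tx":0.016,"ty":-0.0008,"tz":0,"ax":0,"ay":0,"az":0}
    - {"fingers":1,"tx":0.024,"ty":-0.0008,"tz":0,"ax":0,"ay":0,"az":0}
    - {"fingers":1,"tx":0.028,"ty":-0.0008,"tz":0,"ax":0,"ay":0,"az":0}
    - {"fingers":1,"tx":0.03,"ty":-0.0008,"tz":0,"ax":0,"ay":0,"az":0}

```text
time_s: 10.72
tcp_pos: [0.5804, 0.2299, 0.1276]
ee_rot: [[-0.001, 0.986, 0.169], [-0.001, 0.169, -0.986], [-1.0, -0.002, 0.001]]
wrist_force: [-0.3, 0.3, -3.3]
gripper_width: 0.156
```

play_rows:
  commands:
    - {"fingers":1,"tx":0.002,"ty":0,"tz":0,"ax":0,"ay":0,"az":0}
    - {"fingers":1,"tx":0.004,"ty":0,"tz":0,"ax":0,"ay":0,"az":0}
    - {"fingers":1,"tx":0.006,"ty":0,"tz":0,"ax":0,"ay":0,"az":0}
    - {"fingers":1,"tx":0.006,"ty":0,"tz":0,"ax":0,"ay":0,"az":0}

```text
time_s: 11.05
tcp_pos: [0.5808, 0.2301, 0.1239]
ee_rot: [[-0.0, 0.986, 0.169], [-0.0, 0.169, -0.986], [-1.0, -0.0, 0.0]]
wrist_force: [-0.0, 0.9, -2.9]
gripper_width: 0.162
```

play_rows:
  commands:
    - {"fingers":1,"tx":0.001,"ty":0,"tz":0,"ax":0,"ay":0,"az":0}
    - {"fingers":1,"tx":0.002,"ty":0,"tz":0,"ax":0,"ay":0,"az":0}
    - {"fingers":1,"tx":0.003,"ty":0,"tz":0,"ax":0,"ay":0,"az":0}
    - {"fingers":1,"tx":0.003,"ty":0,"tz":0,"ax":0,"ay":0,"az":0}

```text
time_s: 11.38
tcp_pos: [0.5808, 0.2302, 0.1217]
ee_rot: [[-0.0, 0.986, 0.169], [-0.0, 0.169, -0.986], [-1.0, -0.0, 0.0]]
wrist_force: [-0.5, -0.1, -3.7]
gripper_width: 0.16
```

play_rows:
  commands:
    - {"fingers":1,"tx":0.0007,"ty":0,"tz":0,"ax":0,"ay":0,"az":0}
    - {"fingers":1,"tx":0.0014,"ty":0,"tz":0,"ax":0,"ay":0,"az":0}
    - {"fingers":1,"tx":0.002,"ty":0,"tz":0,"ax":0,"ay":0,"az":0}
    - {"fingers":1,"tx":0.002,"ty":0,"tz":0,"ax":0,"ay":0,"az":0}

```text
time_s: 11.72
tcp_pos: [0.5808, 0.2302, 0.1202]
ee_rot: [[-0.0, 0.986, 0.169], [-0.0, 0.169, -0.986], [-1.0, -0.0, 0.0]]
wrist_force: [-0.4, 0.1, -2.9]
gripper_width: 0.159
```

play_rows:
  commands:
    - {"fingers":1,"tx":0.0007,"ty":0,"tz":0,"ax":0,"ay":0,"az":0}
    - {"fingers":1,"tx":0.0013,"ty":0,"tz":0,"ax":0,"ay":0,"az":0}
    - {"fingers":1,"tx":0.0013,"ty":0,"tz":0,"ax":0,"ay":0,"az":0}

```text
time_s: 11.97
tcp_pos: [0.581, 0.2302, 0.1198]
ee_rot: [[0.0, 0.986, 0.169], [0.0, 0.169, -0.986], [-1.0, 0.0, 0.0]]
wrist_force: [0.1, -0.6, -2.7]
gripper_width: 0.155
```

play_rows:
  commands:
    - {"fingers":1,"tx":0.0007,"ty":0,"tz":0,"ax":0,"ay":0,"az":0}
    - {"fingers":1,"tx":0.0013,"ty":0,"tz":0,"ax":0,"ay":0,"az":0}
    - {"fingers":1,"tx":0.0013,"ty":0,"tz":0,"ax":0,"ay":0,"az":0}

```text
time_s: 12.22
tcp_pos: [0.5812, 0.2303, 0.1195]
ee_rot: [[0.001, 0.986, 0.17], [0.0, 0.17, -0.986], [-1.0, 0.001, -0.0]]
wrist_force: [-1.4, -0.1, 3.6]
gripper_width: 0.159
```

play_rows:
  commands:
    - {"fingers":1,"tx":-0.0003,"ty":0,"tz":0,"ax":0.02,"ay":0,"az":0}
    - {"fingers":1,"tx":-0.0003,"ty":0,"tz":0,"ax":0.04,"ay":0,"az":0}
    - {"fingers":1,"tx":-0.0003,"ty":0,"tz":0,"ax":0.06,"ay":0,"az":0}
    - {"fingers":1,"tx":-0.0003,"ty":0,"tz":0,"ax":0.08,"ay":0,"az":0}

```text
time_s: 12.55
tcp_pos: [0.5816, 0.2301, 0.1197]
ee_rot: [[0.002, 0.996, -0.084], [0.0, -0.084, -0.996], [-1.0, 0.002, -0.0]]
wrist_force: [-0.8, -1.2, 2.2]
gripper_width: 0.16
```

play_rows:
  commands:
    - {"fingers":1,"tx":0,"ty":0,"tz":0,"ax":0.02,"ay":0,"az":0}
    - {"fingers":1,"tx":0,"ty":0,"tz":0,"ax":0.04,"ay":0,"az":0}
    - {"fingers":1,"tx":0,"ty":0,"tz":0,"ax":0.06,"ay":0,"az":0}
    - {"fingers":1,"tx":0,"ty":0,"tz":0,"ax":0.08,"ay":0,"az":0}

```text
time_s: 12.88
tcp_pos: [0.5815, 0.23, 0.1196]
ee_rot: [[0.002, 0.944, -0.329], [-0.0, -0.329, -0.944], [-1.0, 0.002, -0.0]]
wrist_force: [-0.6, -0.6, 4.3]
gripper_width: 0.157
```

play_rows:
  commands:
    - {"fingers":1,"tx":0,"ty":0,"tz":0,"ax":0.02,"ay":0,"az":0}
    - {"fingers":1,"tx":0,"ty":0,"tz":0,"ax":0.04,"ay":0,"az":0}
    - {"fingers":1,"tx":0,"ty":0,"tz":0,"ax":0.06,"ay":0,"az":0}
    - {"fingers":1,"tx":0,"ty":0,"tz":0,"ax":0.08,"ay":0,"az":0}

```text
time_s: 13.22
tcp_pos: [0.5815, 0.23, 0.1196]
ee_rot: [[0.001, 0.833, -0.553], [-0.0, -0.553, -0.833], [-1.0, 0.001, -0.001]]
wrist_force: [-0.6, -0.8, 2.7]
gripper_width: 0.153
```

play_rows:
  commands:
    - {"fingers":1,"tx":0,"ty":0,"tz":0,"ax":0.02,"ay":0,"az":0}
    - {"fingers":1,"tx":0,"ty":0,"tz":0,"ax":0.04,"ay":0,"az":0}
    - {"fingers":1,"tx":0,"ty":0,"tz":0,"ax":0.06,"ay":0,"az":0}
    - {"fingers":1,"tx":0,"ty":0,"tz":0,"ax":0.08,"ay":0,"az":0}

```text
time_s: 13.55
tcp_pos: [0.5814, 0.23, 0.1196]
ee_rot: [[0.001, 0.669, -0.743], [-0.0, -0.743, -0.669], [-1.0, 0.001, -0.001]]
wrist_force: [-0.7, -1.2, 2.2]
gripper_width: 0.155
```

play_rows:
  commands:
    - {"fingers":1,"tx":0,"ty":0,"tz":0,"ax":0.02,"ay":0,"az":0}
    - {"fingers":1,"tx":0,"ty":0,"tz":0,"ax":0.04,"ay":0,"az":0}
    - {"fingers":1,"tx":0,"ty":0,"tz":0,"ax":0.06,"ay":0,"az":0}
    - {"fingers":1,"tx":0,"ty":0,"tz":0,"ax":0.08,"ay":0,"az":0}

```text
time_s: 13.88
tcp_pos: [0.5814, 0.2299, 0.1195]
ee_rot: [[0.001, 0.463, -0.886], [-0.0, -0.886, -0.463], [-1.0, 0.001, -0.001]]
wrist_force: [-1.1, -1.7, 3.4]
gripper_width: 0.156
```

play_rows:
  commands:
    - {"fingers":1,"tx":0,"ty":0,"tz":0,"ax":0.02,"ay":0,"az":0}
    - {"fingers":1,"tx":0,"ty":0,"tz":0,"ax":0.04,"ay":0,"az":0}
    - {"fingers":1,"tx":0,"ty":0,"tz":0,"ax":0.06,"ay":0,"az":0}
    - {"fingers":1,"tx":0,"ty":0,"tz":0,"ax":0.08,"ay":0,"az":0}

```text
time_s: 14.22
tcp_pos: [0.5813, 0.2299, 0.1196]
ee_rot: [[0.001, 0.228, -0.974], [-0.0, -0.974, -0.228], [-1.0, 0.001, -0.001]]
wrist_force: [-0.7, -0.8, 2.6]
gripper_width: 0.16
```

play_rows:
  commands:
    - {"fingers":1,"tx":0,"ty":0,"tz":0,"ax":0.02,"ay":0,"az":0}
    - {"fingers":1,"tx":0,"ty":0,"tz":0,"ax":0.04,"ay":0,"az":0}
    - {"fingers":1,"tx":0,"ty":0,"tz":0,"ax":0.06,"ay":0,"az":0}
    - {"fingers":1,"tx":0,"ty":0,"tz":0,"ax":0.08,"ay":0,"az":0}

```text
time_s: 14.55
tcp_pos: [0.5812, 0.2299, 0.1196]
ee_rot: [[0.001, -0.021, -1.0], [-0.0, -1.0, 0.021], [-1.0, 0.0, -0.001]]
wrist_force: [-0.2, -2.1, 2.4]
gripper_width: 0.157
```

```bash
python3 -c "
from h import *
go([.5803,.2298,.1195])
print(r.sense()['moment'])
q=cap('scene');t=cap('top')
a=np.array(q['image'])[165:245,310:380];b=np.array(t['image'])[155:215,135:205]
cv2.imwrite('pics/k.png',np.hstack([cv2.resize(a,(385,440),interpolation=2),cv2.resize(b,(410,440),interpolation=2)])[:,:,::-1])
"
```

```text
t 14.55 j [ 36.4  26.3  -6.7   0.1 -57.   52.3] tcp [0.5812 0.2299 0.1196] F [-0.2 -2.1  2.4] w 0.157 
 move [0.0002 0.0002 0.0012] [0. 0. 0.]
[-0.44086339  0.52224072  0.0374671 ]
```

A full 90° sweep gave no drop, so the socket is probably about 1 mm off centre. I'll unload it and probe the cone sideways to find the true centre.

play_rows:
  commands:
    - {"fingers":1,"tx":-0.0022,"ty":0,"tz":0,"ax":0,"ay":0,"az":0}
    - {"fingers":1,"tx":-0.0022,"ty":0,"tz":0,"ax":0,"ay":0,"az":0}
    - {"fingers":1,"tx":-0.0022,"ty":0,"tz":0,"ax":0,"ay":0,"az":0}

```text
time_s: 14.9
tcp_pos: [0.5808, 0.2303, 0.1198]
ee_rot: [[-0.0, -0.018, -1.0], [0.0, -1.0, 0.018], [-1.0, -0.0, 0.0]]
wrist_force: [-1.4, -0.2, -1.9]
gripper_width: 0.16
```

play_rows:
  commands:
    - {"fingers":1,"tx":0,"ty":0.002,"tz":0,"ax":0,"ay":0,"az":0}
    - {"fingers":1,"tx":0,"ty":0.0035,"tz":0,"ax":0,"ay":0,"az":0}
    - {"fingers":1,"tx":0,"ty":0.0035,"tz":0,"ax":0,"ay":0,"az":0}
    - {"fingers":1,"tx":0,"ty":0.0035,"tz":0,"ax":0,"ay":0,"az":0}

```text
time_s: 15.23
tcp_pos: [0.5808, 0.2281, 0.1199]
ee_rot: [[0.0, -0.018, -1.0], [0.001, -1.0, 0.018], [-1.0, -0.001, -0.0]]
wrist_force: [-0.1, 2.5, -2.2]
gripper_width: 0.159
```

play_rows:
  commands:
    - {"fingers":1,"tx":0,"ty":-0.004,"tz":0,"ax":0,"ay":0,"az":0}
    - {"fingers":1,"tx":0,"ty":-0.007,"tz":0,"ax":0,"ay":0,"az":0}
    - {"fingers":1,"tx":0,"ty":-0.007,"tz":0,"ax":0,"ay":0,"az":0}
    - {"fingers":1,"tx":0,"ty":-0.007,"tz":0,"ax":0,"ay":0,"az":0}

```text
time_s: 15.57
tcp_pos: [0.5806, 0.2325, 0.12]
ee_rot: [[-0.001, -0.018, -1.0], [-0.001, -1.0, 0.018], [-1.0, 0.001, 0.001]]
wrist_force: [-0.4, -1.4, -3.5]
gripper_width: 0.157
```

play_rows:
  commands:
    - {"fingers":1,"tx":0,"ty":0.0035,"tz":0.001,"ax":0,"ay":0,"az":0}
    - {"fingers":1,"tx":0,"ty":0.0035,"tz":0.0035,"ax":0,"ay":0,"az":0}
    - {"fingers":1,"tx":0,"ty":0.0035,"tz":0.0035,"ax":0,"ay":0,"az":0}
    - {"fingers":1,"tx":0,"ty":0.0035,"tz":0.0035,"ax":0,"ay":0,"az":0}
    - {"fingers":1,"tx":0,"ty":0.0035,"tz":0.0035,"ax":0,"ay":0,"az":0}

```text
time_s: 15.98
tcp_pos: [0.5783, 0.2302, 0.1204]
ee_rot: [[0.0, -0.018, -1.0], [0.0, -1.0, 0.018], [-1.0, -0.0, -0.0]]
wrist_force: [0.1, 0.6, -3.3]
gripper_width: 0.159
```

play_rows:
  commands:
    - {"fingers":1,"tx":0,"ty":0,"tz":-0.004,"ax":0,"ay":0,"az":0}
    - {"fingers":1,"tx":0,"ty":0,"tz":-0.007,"ax":0,"ay":0,"az":0}
    - {"fingers":1,"tx":0,"ty":0,"tz":-0.007,"ax":0,"ay":0,"az":0}
    - {"fingers":1,"tx":0,"ty":0,"tz":-0.007,"ax":0,"ay":0,"az":0}

```text
time_s: 16.32
tcp_pos: [0.5828, 0.23, 0.1201]
ee_rot: [[-0.002, -0.019, -1.0], [-0.001, -1.0, 0.019], [-1.0, 0.001, 0.002]]
wrist_force: [-3.4, -0.3, -1.2]
gripper_width: 0.159
```

play_rows:
  commands:
    - {"fingers":1,"tx":0,"ty":0,"tz":0.004,"ax":0,"ay":0,"az":0}
    - {"fingers":1,"tx":0,"ty":0,"tz":0.008,"ax":0,"ay":0,"az":0}
    - {"fingers":1,"tx":0,"ty":0,"tz":0.0088,"ax":0,"ay":0,"az":0}
    - {"fingers":1,"tx":0,"ty":0,"tz":0.0088,"ax":0,"ay":0,"az":0}

```text
time_s: 16.65
tcp_pos: [0.5773, 0.2304, 0.1207]
ee_rot: [[0.002, -0.018, -1.0], [0.0, -1.0, 0.018], [-1.0, -0.001, -0.002]]
wrist_force: [-0.3, -0.6, -2.2]
gripper_width: 0.16
```

play_rows:
  commands:
    - {"fingers":1,"tx":0,"ty":0,"tz":0.001,"ax":0,"ay":0,"az":0}
    - {"fingers":1,"tx":0,"ty":0,"tz":0.001,"ax":0,"ay":0,"az":0}
    - {"fingers":1,"tx":0,"ty":0,"tz":0.001,"ax":0,"ay":0,"az":0}

```text
time_s: 16.9
tcp_pos: [0.5768, 0.2305, 0.1207]
ee_rot: [[0.002, -0.018, -1.0], [0.001, -1.0, 0.018], [-1.0, -0.001, -0.002]]
wrist_force: [0.9, 0.7, -2.6]
gripper_width: 0.156
```

play_rows:
  commands:
    - {"fingers":1,"tx":0,"ty":0,"tz":-0.0052,"ax":0,"ay":0,"az":0}
    - {"fingers":1,"tx":0,"ty":0,"tz":-0.0052,"ax":0,"ay":0,"az":0}
    - {"fingers":1,"tx":0.001,"ty":0,"tz":-0.0052,"ax":0,"ay":0,"az":0}
    - {"fingers":1,"tx":0.0019,"ty":0,"tz":-0.0052,"ax":0,"ay":0,"az":0}
    - {"fingers":1,"tx":0.0019,"ty":0,"tz":-0.0052,"ax":0,"ay":0,"az":0}

```text
time_s: 17.32
tcp_pos: [0.5803, 0.2302, 0.1196]
ee_rot: [[0.001, -0.018, -1.0], [-0.0, -1.0, 0.018], [-1.0, 0.0, -0.001]]
wrist_force: [-0.3, -1.0, 1.5]
gripper_width: 0.157
```

play_rows:
  commands:
    - {"fingers":1,"tx":0,"ty":0,"tz":0,"ax":0.012,"ay":0,"az":0}
    - {"fingers":1,"tx":0,"ty":0,"tz":0,"ax":0.024,"ay":0,"az":0}
    - {"fingers":1,"tx":0,"ty":0,"tz":0,"ax":0.036,"ay":0,"az":0}
    - {"fingers":1,"tx":0,"ty":0,"tz":0,"ax":0.048,"ay":0,"az":0}
    - {"fingers":1,"tx":0,"ty":0,"tz":0,"ax":0.06,"ay":0,"az":0}

```text
time_s: 17.73
tcp_pos: [0.5804, 0.2303, 0.1197]
ee_rot: [[0.001, -0.207, -0.978], [0.0, -0.978, 0.207], [-1.0, -0.001, -0.001]]
wrist_force: [0.0, -0.9, 1.2]
gripper_width: 0.156
```

play_rows:
  commands:
    - {"fingers":1,"tx":0.0002,"ty":0.0001,"tz":0.0006,"ax":0.012,"ay":0,"az":0}
    - {"fingers":1,"tx":0.0002,"ty":0.0001,"tz":0.0006,"ax":0.024,"ay":0,"az":0}
    - {"fingers":1,"tx":0.0002,"ty":0.0001,"tz":0.0006,"ax":0.036,"ay":0,"az":0}
    - {"fingers":1,"tx":0.0002,"ty":0.0001,"tz":0.0006,"ax":0.048,"ay":0,"az":0}
    - {"fingers":1,"tx":0.0002,"ty":0.0001,"tz":0.0006,"ax":0.06,"ay":0,"az":0}

```text
time_s: 18.15
tcp_pos: [0.5801, 0.2304, 0.1196]
ee_rot: [[0.002, -0.386, -0.922], [0.001, -0.922, 0.386], [-1.0, -0.001, -0.001]]
wrist_force: [-0.6, -0.4, 1.0]
gripper_width: 0.161
```

play_rows:
  commands:
    - {"fingers":1,"tx":0,"ty":0,"tz":0,"ax":0.012,"ay":0,"az":0}
    - {"fingers":1,"tx":0,"ty":0,"tz":0,"ax":0.024,"ay":0,"az":0}
    - {"fingers":1,"tx":0,"ty":0,"tz":0,"ax":0.036,"ay":0,"az":0}
    - {"fingers":1,"tx":0,"ty":0,"tz":0,"ax":0.048,"ay":0,"az":0}
    - {"fingers":1,"tx":0,"ty":0,"tz":0,"ax":0.06,"ay":0,"az":0}

```text
time_s: 18.57
tcp_pos: [0.5801, 0.2304, 0.1196]
ee_rot: [[0.002, -0.552, -0.834], [0.001, -0.834, 0.552], [-1.0, -0.001, -0.001]]
wrist_force: [0.3, 0.6, 0.7]
gripper_width: 0.159
```

play_rows:
  commands:
    - {"fingers":1,"tx":0,"ty":0,"tz":0,"ax":0.012,"ay":0,"az":0}
    - {"fingers":1,"tx":0,"ty":0,"tz":0,"ax":0.024,"ay":0,"az":0}
    - {"fingers":1,"tx":0,"ty":0,"tz":0,"ax":0.036,"ay":0,"az":0}
    - {"fingers":1,"tx":0,"ty":0,"tz":0,"ax":0.048,"ay":0,"az":0}
    - {"fingers":1,"tx":0,"ty":0,"tz":0,"ax":0.06,"ay":0,"az":0}

```text
time_s: 18.98
tcp_pos: [0.58, 0.2304, 0.1195]
ee_rot: [[0.001, -0.699, -0.715], [0.001, -0.715, 0.699], [-1.0, -0.001, -0.001]]
wrist_force: [-0.6, 0.1, 0.3]
gripper_width: 0.155
```

play_rows:
  commands:
    - {"fingers":1,"tx":0.0003,"ty":0,"tz":0,"ax":0.012,"ay":0,"az":0}
    - {"fingers":1,"tx":0.0003,"ty":0,"tz":0,"ax":0.024,"ay":0,"az":0}
    - {"fingers":1,"tx":0.0003,"ty":0,"tz":0,"ax":0.036,"ay":0,"az":0}
    - {"fingers":1,"tx":0.0003,"ty":0,"tz":0,"ax":0.048,"ay":0,"az":0}
    - {"fingers":1,"tx":0.0003,"ty":0,"tz":0,"ax":0.06,"ay":0,"az":0}

```text
time_s: 19.4
tcp_pos: [0.5793, 0.2304, 0.118]
ee_rot: [[-0.0, -0.821, -0.571], [0.0, -0.571, 0.821], [-1.0, 0.0, 0.001]]
wrist_force: [0.9, 0.1, -4.0]
gripper_width: 0.157
```

play_rows:
  commands:
    - {"fingers":1,"tx":0,"ty":0,"tz":0,"ax":0.012,"ay":0,"az":0}
    - {"fingers":1,"tx":0,"ty":0,"tz":0,"ax":0.024,"ay":0,"az":0}
    - {"fingers":1,"tx":0,"ty":0,"tz":0,"ax":0.036,"ay":0,"az":0}
    - {"fingers":1,"tx":0,"ty":0,"tz":0,"ax":0.048,"ay":0,"az":0}
    - {"fingers":1,"tx":0,"ty":0,"tz":0,"ax":0.06,"ay":0,"az":0}

```text
time_s: 19.82
tcp_pos: [0.5797, 0.2307, 0.118]
ee_rot: [[0.001, -0.913, -0.408], [0.001, -0.408, 0.913], [-1.0, -0.001, 0.001]]
wrist_force: [0.1, 1.0, -3.9]
gripper_width: 0.16
```

play_rows:
  commands:
    - {"fingers":1,"tx":0,"ty":0,"tz":0,"ax":0.012,"ay":0,"az":0}
    - {"fingers":1,"tx":0,"ty":0,"tz":0,"ax":0.024,"ay":0,"az":0}
    - {"fingers":1,"tx":0,"ty":0,"tz":0,"ax":0.036,"ay":0,"az":0}
    - {"fingers":1,"tx":0,"ty":0,"tz":0,"ax":0.048,"ay":0,"az":0}
    - {"fingers":1,"tx":0,"ty":0,"tz":0,"ax":0.06,"ay":0,"az":0}

```text
time_s: 20.23
tcp_pos: [0.5798, 0.2307, 0.118]
ee_rot: [[0.001, -0.973, -0.229], [0.001, -0.229, 0.973], [-1.0, -0.001, 0.001]]
wrist_force: [0.8, 0.9, -3.8]
gripper_width: 0.157
```

It dropped onto the square. Now I'll push it down gently to home.

play_rows:
  commands:
    - {"fingers":1,"tx":0.002,"ty":0,"tz":0,"ax":0,"ay":0,"az":0}
    - {"fingers":1,"tx":0.004,"ty":0,"tz":0,"ax":0,"ay":0,"az":0}
    - {"fingers":1,"tx":0.0055,"ty":0,"tz":0,"ax":0,"ay":0,"az":0}
    - {"fingers":1,"tx":0.0055,"ty":0,"tz":0,"ax":0,"ay":0,"az":0}

```text
time_s: 20.57
tcp_pos: [0.58, 0.2306, 0.115]
ee_rot: [[0.001, -0.973, -0.232], [0.001, -0.232, 0.973], [-1.0, -0.001, 0.001]]
wrist_force: [-0.7, 1.0, 1.6]
gripper_width: 0.158
```

play_rows:
  commands:
    - {"fingers":1,"tx":0.001,"ty":0,"tz":0,"ax":0,"ay":0,"az":0}
    - {"fingers":1,"tx":0.002,"ty":0,"tz":0,"ax":0,"ay":0,"az":0}
    - {"fingers":1,"tx":0.003,"ty":0,"tz":0,"ax":0,"ay":0,"az":0}
    - {"fingers":1,"tx":0.003,"ty":0,"tz":0,"ax":0,"ay":0,"az":0}

```text
time_s: 20.9
tcp_pos: [0.58, 0.2306, 0.1123]
ee_rot: [[0.001, -0.973, -0.231], [0.001, -0.231, 0.973], [-1.0, -0.001, 0.0]]
wrist_force: [-0.0, 2.1, 2.2]
gripper_width: 0.16
```

play_rows:
  commands:
    - {"fingers":1,"tx":0.001,"ty":0,"tz":0.0004,"ax":-0.004,"ay":0,"az":0}
    - {"fingers":1,"tx":0.002,"ty":0,"tz":0.0004,"ax":-0.004,"ay":0,"az":0}
    - {"fingers":1,"tx":0.002,"ty":0,"tz":0.0004,"ax":-0.004,"ay":0,"az":0}

```text
time_s: 21.15
tcp_pos: [0.5797, 0.2306, 0.11]
ee_rot: [[0.0, -0.97, -0.243], [0.0, -0.243, 0.97], [-1.0, -0.0, 0.0]]
wrist_force: [1.8, 1.8, -0.3]
gripper_width: 0.158
```

play_rows:
  commands:
    - {"fingers":1,"tx":0.0007,"ty":0,"tz":0,"ax":0,"ay":0,"az":0}
    - {"fingers":1,"tx":0.0013,"ty":0,"tz":0,"ax":0,"ay":0,"az":0}
    - {"fingers":1,"tx":0.0013,"ty":0,"tz":0,"ax":0,"ay":0,"az":0}

```text
time_s: 21.4
tcp_pos: [0.5797, 0.2306, 0.1097]
ee_rot: [[0.0, -0.97, -0.243], [0.0, -0.243, 0.97], [-1.0, -0.0, 0.0]]
wrist_force: [1.1, 0.5, 0.0]
gripper_width: 0.155
```

play_rows:
  commands:
    - {"fingers":1,"tx":0.0006,"ty":0,"tz":0,"ax":0,"ay":0,"az":0}
    - {"fingers":1,"tx":0.0006,"ty":0,"tz":0,"ax":0,"ay":0,"az":0}

```text
time_s: 21.57
tcp_pos: [0.5798, 0.2306, 0.1097]
ee_rot: [[0.001, -0.97, -0.243], [0.0, -0.243, 0.97], [-1.0, -0.001, 0.0]]
wrist_force: [1.5, 1.0, 2.3]
gripper_width: 0.156
```

```bash
cat >> h.py <<'E'
def markscan(q,c=(.5803,.2298),z=.058,cam='scene',radii=(.023,.0245,.026,.0275),rng=range(-40,125,5)):
    im=np.array(q['image']).astype(np.float32).mean(2)
    out=[]
    for a in rng:
        t=np.radians(a);v=[]
        for rr in radii:
            u=proj(q,[c[0]+rr*np.cos(t),c[1]+rr*np.sin(t),z]).astype(np.float32)
            v.append(cv2.remap(im,u[:1].reshape(1,1),u[1:].reshape(1,1),1)[0,0])
        out.append((a,int(np.mean(v))))
    return out
E
python3 -c "
from h import *
go([.5803,.2298,.11])
print('Mz',r.sense()['moment'])
q=cap('scene');print(markscan(q))
print('idx',markscan(q,z=.045,radii=(.038,.041,.044)))
b=np.array(q['image'])[190:245,310:380,::-1]
cv2.imwrite('pics/l.png',cv2.resize(b,None,fx=10,fy=10,interpolation=2))
"
```

```text
t 21.5667 j [ 36.5  26.8  -7.5   0.  -55.7 -22.5] tcp [0.5798 0.2306 0.1097] F [1.5 1.  2.3] w 0.156 
 move [-0.0005 -0.0004 -0.0012] [0. 0. 0.]
Mz [ 0.58110832 -0.49222324  0.04822734]
[(-40, 147), (-35, 145), (-30, 141), (-25, 136), (-20, 144), (-15, 150), (-10, 153), (-5, 152), (0, 152), (5, 152), (10, 152), (15, 152), (20, 152), (25, 153), (30, 152), (35, 147), (40, 143), (45, 146), (50, 151), (55, 153), (60, 153), (65, 150), (70, 142), (75, 130), (80, 119), (85, 108), (90, 100), (95, 114), (100, 127), (105, 134), (110, 138), (115, 131), (120, 116)]
idx [(-40, 133), (-35, 133), (-30, 134), (-25, 135), (-20, 135), (-15, 135), (-10, 136), (-5, 136), (0, 136), (5, 136), (10, 136), (15, 112), (20, 94), (25, 129), (30, 137), (35, 136), (40, 136), (45, 136), (50, 137), (55, 137), (60, 138), (65, 138), (70, 137), (75, 137), (80, 137), (85, 137), (90, 138), (95, 138), (100, 138), (105, 138), (110, 134), (115, 125), (120, 111)]
```

View pics/l.png

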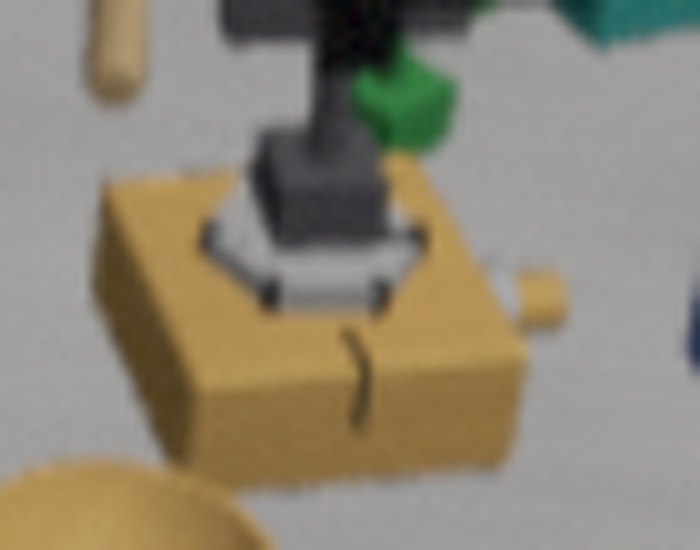

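The pixel scan sees the mark at about 88° and the index at about 19°; the key is home and the collar hasn't moved. I'll turn clockwise now, easing up as it rises.

play_rows:
  commands:
    - {"fingers":1,"tx":-0.0004,"ty":0,"tz":0,"ax":0.02,"ay":0,"az":0}
    - {"fingers":1,"tx":-0.0004,"ty":0,"tz":0,"ax":0.04,"ay":0,"az":0}
    - {"fingers":1,"tx":-0.0004,"ty":0,"tz":0,"ax":0.06,"ay":0,"az":0}
    - {"fingers":1,"tx":-0.0004,"ty":0,"tz":0,"ax":0.08,"ay":0,"az":0}
    - {"fingers":1,"tx":-0.0004,"ty":0,"tz":0,"ax":0.1,"ay":0,"az":0}

```text
time_s: 22.03
tcp_pos: [0.5798, 0.2306, 0.1097]
ee_rot: [[0.001, -0.997, 0.071], [0.0, 0.071, 0.997], [-1.0, -0.001, 0.0]]
wrist_force: [1.5, 0.8, 0.6]
gripper_width: 0.155
```

play_rows:
  commands:
    - {"fingers":1,"tx":0,"ty":0,"tz":0,"ax":0.02,"ay":0,"az":0}
    - {"fingers":1,"tx":0,"ty":0,"tz":0,"ax":0.04,"ay":0,"az":0}
    - {"fingers":1,"tx":0,"ty":0,"tz":0,"ax":0.06,"ay":0,"az":0}
    - {"fingers":1,"tx":0,"ty":0,"tz":0,"ax":0.08,"ay":0,"az":0}
    - {"fingers":1,"tx":0,"ty":0,"tz":0,"ax":0.1,"ay":0,"az":0}

```text
time_s: 22.45
tcp_pos: [0.58, 0.2306, 0.1102]
ee_rot: [[0.001, -0.927, 0.376], [0.0, 0.376, 0.927], [-1.0, -0.001, 0.001]]
wrist_force: [0.7, 1.7, 3.1]
gripper_width: 0.162
```

```bash
python3 -c "
from h import *
go([.5803,.2298,.11])
print('Mz',r.sense()['moment'])
q=cap('scene');print(markscan(q))
"
```

```text
t 22.45 j [ 36.5  26.7  -7.5   0.  -55.7 -58.6] tcp [0.58   0.2306 0.1102] F [0.7 1.7 3.1] w 0.162 
 move [ 0.0003 -0.0008 -0.0009] [0. 0. 0.]
Mz [ 0.53448104 -0.44672126  0.14914015]
[(-40, 135), (-35, 144), (-30, 150), (-25, 149), (-20, 148), (-15, 147), (-10, 146), (-5, 148), (0, 147), (5, 148), (10, 147), (15, 139), (20, 126), (25, 128), (30, 142), (35, 152), (40, 154), (45, 154), (50, 152), (55, 145), (60, 133), (65, 119), (70, 110), (75, 108), (80, 115), (85, 128), (90, 142), (95, 148), (100, 154), (105, 154), (110, 153), (115, 147), (120, 133)]
```

play_rows:
  commands:
    - {"fingers":1,"tx":-0.0004,"ty":0,"tz":0,"ax":0.02,"ay":0,"az":0}
    - {"fingers":1,"tx":-0.0006,"ty":0,"tz":0,"ax":0.04,"ay":0,"az":0}
    - {"fingers":1,"tx":-0.0008,"ty":0,"tz":0,"ax":0.06,"ay":0,"az":0}
    - {"fingers":1,"tx":-0.001,"ty":0,"tz":0,"ax":0.08,"ay":0,"az":0}
    - {"fingers":1,"tx":-0.0011,"ty":0,"tz":0,"ax":0.1,"ay":0,"az":0}

```text
time_s: 22.92
tcp_pos: [0.58, 0.2306, 0.1108]
ee_rot: [[0.001, -0.766, 0.643], [0.0, 0.643, 0.766], [-1.0, -0.001, 0.001]]
wrist_force: [1.7, 0.8, 2.1]
gripper_width: 0.159
```

play_rows:
  commands:
    - {"fingers":1,"tx":-0.0001,"ty":0,"tz":0,"ax":0.02,"ay":0,"az":0}
    - {"fingers":1,"tx":-0.0003,"ty":0,"tz":0,"ax":0.04,"ay":0,"az":0}
    - {"fingers":1,"tx":-0.0005,"ty":0,"tz":0,"ax":0.06,"ay":0,"az":0}
    - {"fingers":1,"tx":-0.0006,"ty":0,"tz":0,"ax":0.08,"ay":0,"az":0}
    - {"fingers":1,"tx":-0.0008,"ty":0,"tz":0,"ax":0.1,"ay":0,"az":0}

```text
time_s: 23.33
tcp_pos: [0.58, 0.2305, 0.1115]
ee_rot: [[0.001, -0.53, 0.848], [0.0, 0.848, 0.53], [-1.0, -0.001, 0.001]]
wrist_force: [2.1, 0.9, 2.3]
gripper_width: 0.158
```

play_rows:
  commands:
    - {"fingers":1,"tx":-0.0001,"ty":0,"tz":0,"ax":0.02,"ay":0,"az":0}
    - {"fingers":1,"tx":-0.0003,"ty":0,"tz":0,"ax":0.04,"ay":0,"az":0}
    - {"fingers":1,"tx":-0.0005,"ty":0,"tz":0,"ax":0.06,"ay":0,"az":0}
    - {"fingers":1,"tx":-0.0005,"ty":0,"tz":0,"ax":0.06,"ay":0,"az":0}

```text
time_s: 23.67
tcp_pos: [0.58, 0.2306, 0.1118]
ee_rot: [[0.001, -0.363, 0.932], [0.0, 0.932, 0.363], [-1.0, -0.0, 0.001]]
wrist_force: [2.4, 0.2, 3.6]
gripper_width: 0.156
```

```bash
python3 -c "
from h import *
go([.5803,.2298,.11])
q=cap('scene');print(markscan(q,z=.0595,rng=range(-30,100,4)))
print('idx',markscan(q,z=.045,radii=(.038,.041,.044),rng=range(10,30,2)))
"
```

```text
t 23.6667 j [  36.5   26.6   -7.4    0.   -55.9 -105.3] tcp [0.58   0.2306 0.1118] F [2.4 0.2 3.6] w 0.156 
 move [ 0.0024 -0.0011 -0.    ] [0. 0. 0.]
[(-30, 132), (-26, 136), (-22, 143), (-18, 150), (-14, 151), (-10, 150), (-6, 149), (-2, 147), (2, 147), (6, 148), (10, 144), (14, 137), (18, 123), (22, 107), (26, 102), (30, 109), (34, 119), (38, 130), (42, 141), (46, 151), (50, 154), (54, 156), (58, 155), (62, 154), (66, 153), (70, 152), (74, 151), (78, 149), (82, 146), (86, 143), (90, 142), (94, 141), (98, 142)]
idx [(10, 135), (12, 130), (14, 119), (16, 103), (18, 93), (20, 95), (22, 110), (24, 125), (26, 133), (28, 136)]
```

play_rows:
  commands:
    - {"fingers":1,"tx":-0.0002,"ty":0,"tz":0,"ax":0.02,"ay":0,"az":0}
    - {"fingers":1,"tx":-0.0004,"ty":0,"tz":0,"ax":0.039,"ay":0,"az":0}
    - {"fingers":1,"tx":-0.0004,"ty":0,"tz":0,"ax":0.039,"ay":0,"az":0}

```text
time_s: 23.97
tcp_pos: [0.58, 0.2305, 0.112]
ee_rot: [[0.001, -0.247, 0.969], [0.0, 0.969, 0.247], [-1.0, -0.0, 0.001]]
wrist_force: [1.7, 1.2, 2.7]
gripper_width: 0.155
```

```bash
python3 -c "
from h import *
go([.5803,.2298,.11])
q=cap('scene');print(markscan(q,z=.0595,rng=range(-6,42,3)))
print('idx',markscan(q,z=.045,radii=(.038,.041,.044),rng=range(10,30,2)))
"
```

```text
t 23.9667 j [  36.5   26.6   -7.4    0.   -56.  -112.2] tcp [0.58   0.2305 0.112 ] F [1.7 1.2 2.7] w 0.155 
 move [ 0.0027 -0.0011  0.0002] [0. 0. 0.]
[(-6, 149), (-3, 147), (0, 146), (3, 144), (6, 143), (9, 130), (12, 114), (15, 103), (18, 99), (21, 106), (24, 117), (27, 124), (30, 128), (33, 132), (36, 140), (39, 147)]
idx [(10, 135), (12, 130), (14, 120), (16, 105), (18, 94), (20, 95), (22, 109), (24, 125), (26, 133), (28, 136)]
```

The lines meet (mark 18°, index 19°), and the key's z rose by exactly the collar's rise, so it is home. Now I'll release and lift.

play_rows:
  commands:
    - {"fingers":0,"tx":-0.0006,"ty":0,"tz":0,"ax":0,"ay":0,"az":0}
    - {"fingers":0,"tx":-0.0006,"ty":0,"tz":0,"ax":0,"ay":0,"az":0}
    - {"fingers":0,"tx":-0.0006,"ty":0,"tz":0,"ax":0,"ay":0,"az":0}
    - {"fingers":0,"tx":-0.0006,"ty":0,"tz":0,"ax":0,"ay":0,"az":0}
    - {"fingers":0,"tx":-0.0006,"ty":0,"tz":0,"ax":0,"ay":0,"az":0}

```text
time_s: 24.43
tcp_pos: [0.5789, 0.2301, 0.1114]
ee_rot: [[-0.002, -0.246, 0.969], [-0.001, 0.969, 0.246], [-1.0, -0.0, -0.002]]
wrist_force: [-0.1, -0.1, -0.4]
gripper_width: 0.441
```

play_rows:
  commands:
    - {"fingers":0,"tx":-0.01,"ty":0,"tz":0,"ax":0,"ay":0,"az":0}
    - {"fingers":0,"tx":-0.03,"ty":0,"tz":0,"ax":0,"ay":0,"az":0}
    - {"fingers":0,"tx":-0.06,"ty":0,"tz":0,"ax":0,"ay":0,"az":0}
    - {"fingers":0,"tx":-0.1,"ty":0,"tz":0,"ax":0,"ay":0,"az":0}
    - {"fingers":0,"tx":-0.14,"ty":0,"tz":0,"ax":0,"ay":0,"az":0}

```text
time_s: 24.85
tcp_pos: [0.579, 0.2302, 0.2181]
ee_rot: [[-0.001, -0.246, 0.969], [-0.001, 0.969, 0.246], [-1.0, -0.001, -0.002]]
wrist_force: [1.2, 0.2, -0.7]
gripper_width: 0.494
```

```bash
python3 -c "
from h import *
go([.5803,.2298,.21])
q=cap('scene');print(markscan(q,z=.0595,rng=range(-6,42,3)))
print('idx',markscan(q,z=.045,radii=(.038,.041,.044),rng=range(12,28,2)))
print([(np.round(x['uv'],1),round(x['score'],2)) for x in spotter.find_in('key_bar',q)],proj(q,[.5803,.2298,.1377]),proj(q,[.5803,.2298,.1477]))
p=cap('wrist');g=spotter.silhouettes('key_bar',p)[0];ys,xs=np.where(g['region']);print(g['score'],xs.min(),xs.max(),ys.min(),ys.max(),proj(p,[.5803,.2298,.1477]))
# bar top end in scene: column darkness along key axis
im=np.array(q['image']).mean(2);print([int(im[int(round(v)),int(round(u))]) for u,v in [proj(q,[.5803,.2298,z]) for z in np.arange(.12,.17,.003)]])
"
```

```text
t 24.85 j [  36.5   21.6    0.9    0.   -69.3 -112.3] tcp [0.579  0.2302 0.2181] F [ 1.2  0.2 -0.7] w 0.494 
 move [ 0.0109 -0.0009  0.0015] [0. 0. 0.]
[(-6, 150), (-3, 149), (0, 147), (3, 146), (6, 146), (9, 132), (12, 115), (15, 104), (18, 101), (21, 107), (24, 117), (27, 124), (30, 129), (33, 135), (36, 143), (39, 149)]
idx [(12, 131), (14, 121), (16, 106), (18, 94), (20, 95), (22, 110), (24, 126), (26, 134)]
[(array([341.8, 200.3]), 0.59), (array([354.4, 185.4]), 0.57), (array([339.6, 215.6]), 0.24)] [344.08725751 189.10554289] [344.50212779 186.09920378]
0.95 283 329 35 98 [255.55545814 191.21734347]
[32, 36, 34, 36, 40, 55, 70, 74, 76, 77, 78, 75, 75, 68, 60, 51, 56]
```

```bash
python3 -c "
from h import *
q=cap('scene')
for g in spotter.silhouettes('key_bar',q):
  ys,xs=np.where(g['region']); print(round(g['score'],2),xs.min(),xs.max(),ys.min(),ys.max(),np.array(q['image'])[g['region']].mean(0).round())
for dz in (0,.005,.01):
  b=.0778+.06+dz; t=np.radians(14-90)
  P=[proj(q,[.5803+e*.035*np.cos(a)+f*.007*np.cos(a+1.57),.2298+e*.035*np.sin(a)+f*.007*np.sin(a+1.57),b+h]) for a in [np.arctan2(.246,.969)] for e in(-1,1) for f in(-1,1) for h in(-.01,.01)]
  S=[proj(q,[.5803+.022*np.cos(a),.2298+.022*np.sin(a),b-.075]) for a in np.radians(np.arange(59,419,90))]
  P=np.array(P);print(dz,'bar rows',P[:,1].min().round(1),P[:,1].max().round(1),'cols',P[:,0].min().round(1),P[:,0].max().round(1),'socket bottom',np.array(S)[:,1].max().round(1))
print(r.sense()['gripper_width'])
"
```

```text
0.66 336 349 181 213 [64. 65. 66.]
0.65 342 360 178 206 [ 61. 104.  67.]
0 bar rows 179.3 199.3 cols 338.2 350.4 socket bottom 214.2
0.005 bar rows 177.8 197.7 cols 338.4 350.6 socket bottom 212.8
0.01 bar rows 176.3 196.2 cols 338.6 350.8 socket bottom 211.4
0.5025598758429939
```

Silhouette rows 181–213 fit the home height best (predicted 179–214; 10 mm too high would give 176–211). The gripper is clear and the lines are aligned, so I'm handing in.

```bash
python3 -c "
from station import job
print(job.finish_job())"
```

```text
the job is handed in; nothing more can be done
None
```

The fuel-gas valve is open: the collar line meets the body line, and the key stands on the spindle with the gripper clear above it. I handed the job in at about 25 s; it reported no verdict.

**What I did:** I took the dark T-key from its holder and felt its socket onto the spindle at about 3–7 N. I turned the collar clockwise about 70°, let go and lifted away.

**Last checks:**
- **Lines:** after release, the scene camera put the collar line at about 18° and the body line at about 19°.
- **Key home:** the key dropped 9.9 mm from where it first rested, then rose 2.3 mm with the collar, as expected. Its outline in the scene picture fits the fully home height best.
- **Forces:** the wrist read about zero after release. Contact stayed below about 8 N in every reading I took.

**What went wrong or disagreed:**
- **First grasp:** it closed on air, because the fingertips sit about 30 mm shorter than stated. I corrected this from the camera pictures.
- **First feel:** a full sweep missed the square because the socket was about 1 mm off centre. I probed the cone sideways to recentre, and the next sweep engaged.
- **Final wrist view:** the network's best match for the key there was off the spindle axis, probably the green look-alike. I did not use that view.

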